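# Hook the clogged filter out of the carver's dust extractor

## Task

Switch the bench dust extractor off by rolling its thumbwheel with a fingertip, its top edge towards the tray side, until it stops at off. Then take the wooden-handled hook, put it down into the finger hole of the yellow tray lip and draw the filter tray all the way out (with the hook, not with the fingers), and stand the hook upright on the cork mat again. Finally lift the filter by its orange rib, set it down flat in the plywood crate without dropping it, let go, and leave the tray out and the other things on the bench where they are.

Things in the scene. Friction and masses are not known exactly. Their poses are not given: they have to be found in the camera images.
- extractor: bench dust extractor, fixed box 240 (x) x 260 (y) x 160 (z) mm, grey with green top; origin at the centre of its underside. Its own -x side is the front, from which the tray slides out in its own -x direction; it stands on the robot's left with the front facing roughly to the robot's right (-y)
- speed_wheel (a joint): angle (rad) of the black ribbed thumbwheel, 34 mm radius and 16 mm wide, axle along the extractor's y; 0 = off (end stop, its white rib on top), up to 2.4 = full speed. Dragging the top of the wheel towards the extractor's front (-x) lowers the value. It needs about 0.6 N at the rim, is smooth and rubbery (no catches) and stays where it is left
- wheel_crest (a point): highest point of the thumbwheel, 10 mm above the extractor's flat top (i.e. 170 mm above the bench), in the middle of its 16 mm width; the wheel's axle lies 34 mm below. Axes as the extractor's. The wheel stands out of a silver slot plate 76 mm long
- filter_tray (a joint): how far the filter tray is out (m): 0 shut, 0.13 at its end stop; friction 1.5 N, stays where it is left. The tray's front plate (6 mm thick) reaches to 96 mm above the bench; behind it lies a pan 94 x 116 mm inside, with walls reaching 53 mm above the bench
- finger_hole (a point): centre of the finger hole, level with the top of the yellow lip, 64 mm above the bench: a round hole 31 mm wide, vertical, through the 6 mm thick lip, which stands 50 mm out from the tray's front plate and is 70 mm wide (hole centre 25 mm from plate and lip edge). Below the lip is 58 mm of free space. Axes as the extractor's: pull along -x.
- hook_handle (a point): centre of the hook's wooden handle, a block 110 (x) x 34 (y) x 56 (z) mm that stands upright on its underside, this point 28 mm above it. A steel rod of 8 mm runs from the handle's +x end, 16 mm above this point, to 125 mm ahead of this point and there bends straight down. Mass about 0.24 kg
- hook_tip (a point): lower end of the hook's bent-down tip (8 mm thick), 125 mm ahead (hook's +x) of the handle's centre, 8 mm above the handle's underside (20 mm below the handle's centre); the rod's underside is 32 mm above this point
- mat: cork mat, fixed, 200 (x) x 100 (y) x 4 mm, origin at the centre of its underside. The hook stands on it at the start
- filter_rib (a point): centre of the orange grip rib of the filter, 60 (x) x 14 (y) x 24 (z) mm, standing on the filter's white block of 80 (x) x 100 (y) x 30 mm; this point is 42 mm above the filter's underside and 12 mm below the rib's top. The filter lies loose in the tray (its underside 25 mm above the bench), inside the extractor until the tray is drawn out, axes as its. Mass 0.2 kg or so
- crate: shallow open plywood crate, fixed, 150 (x) x 180 (y) x 35 mm outside, walls and floor 6 mm; origin at the centre of its underside
- chisel_a: chisel with light handle, about 210 mm long, lying; leave alone
- chisel_b: chisel with dark handle, about 200 mm long, lying; leave alone
- mallet: steel-headed mallet, 260 mm long, lying; leave alone
- offcut: wood offcut 140 x 60 x 35 mm; leave alone
- sanding_block: cork sanding block 100 x 60 x 30 mm; leave alone
Things that resemble listed ones, but are neither listed nor needed, are in the scene too. What is shaped like the part that bears hook_handle but turquoise is not meant.

How it is judged (in metres and radians):
On the way, in this order (a step that is already met when the one before it is completed fails the run):
1. the thumbwheel is rolled to off (value of joint speed_wheel below 0.12 rad), for 0.1 s.
2. the hook, in the lip's finger hole, draws the tray (value of joint filter_tray above 0.03 m and horizontal distance between hook_tip and finger_hole below 0.022 m and z of hook_tip in the frame of finger_hole below -0.002 m), for 0.05 s.
3. the tray is all the way out (value of joint filter_tray above 0.115 m), for 0.1 s.
4. the hook stands on the mat again, released (x of hook_handle in the frame of mat between -0.09 and 0.09 m and y of hook_handle in the frame of mat between -0.05 and 0.05 m and z of hook_handle in the frame of mat below 0.04 m and angle between hook_handle's own z axis and vertical below 0.15 rad and contact force between the fingers and hook below 0.2 N), for 0.2 s.
At the end, for the whole second after the job is handed in: Wheel at off (within 0.12 rad), tray out by over 100 mm, hook upright (within 0.15 rad) with its handle's centre over the mat (within 90 mm of its centre lengthways, 50 mm across), filter flat (within 0.12 rad) on the crate's floor, all at rest (value of joint speed_wheel below 0.12 rad and value of joint filter_tray above 0.1 m and x of hook_handle in the frame of mat between -0.09 and 0.09 m and y of hook_handle in the frame of mat between -0.05 and 0.05 m and z of hook_handle in the frame of mat below 0.04 m and angle between hook_handle's own z axis and vertical below 0.15 rad and x of filter_rib in the frame of crate between -0.07 and 0.07 m and y of filter_rib in the frame of crate between -0.085 and 0.085 m and z of filter_rib in the frame of crate below 0.056 m and angle between filter_rib's own z axis and vertical below 0.12 rad and linear speed of each of filter, hook below 0.02 m/s); the robot touches nothing.
It fails at once if the tray is drawn with the fingers instead of the hook (value of joint filter_tray between 0.008 and 0.105 m and contact force between the fingers and filter_tray above 1 N).
It fails at once if the hook is used on the thumbwheel (contact force between hook and speed_wheel above 0.5 N).
It fails at once if the filter is dropped (falls free faster than 0.7 m/s) (linear speed of filter above 0.7 m/s and contact force between the fingers and filter below 0.1 N).
It fails at once if another thing on the bench is shifted by more than 30 mm (distance of any of chisel_a, chisel_b, mallet, offcut, sanding_block from where it was at the start of the episode above 0.03 m).
It also fails if it takes over 72 s, if anything falls off the work surface, if the arm or the gripper's body presses on something with over 40 N, if the wrist force passes 120 N, or if a joint passes its speed limit or range.

## Robot

A 6-joint arm with a two-finger parallel gripper is mounted at the origin on the work surface. World frame = base frame: x ahead of the robot, y to its left, z up, the work surface at z = 0. Lengths are in mm, angles in degrees, forces in N, time in s.
With the tool pointing down it reaches from about 350 to 850 mm from the base axis. Payload 8.1 kg.
Tool frame: the origin (TCP) lies at the very end of the fingers, on their centre line; the grasp point (between the pads) lies 19 mm behind it (pinch_z is the z of the grasp point in the tool frame, in mm); z points along the fingers, y is the direction in which the jaws open and shut (so a half turn about z gives the same grasp; the last joint's range is limited). The gripper opens to 85 mm and grips with 20 to 120 N. Pads are 22 mm wide; open, the fingers measure 114 mm over their backs; the gripper's body (76 mm by 85 mm) begins 54 mm behind the grasp point. The pads swing forward as they close: fully open they stand 13 mm farther back than shut.
Start: joints at [68.216, 7.471, 85.268, -0, 87.261, -4.893], TCP at [174.307, 574.127, 231.292] pointing down, gripper open.
Joint ranges: [-169.43, 169.43], [-51.17, 129.36], [1.28, 143.12], [-76.62, 256.62], [0, 156.53], [-152.29, 152.29]. Speed limits (degrees/s): [136.94, 136.94, 159.86, 180, 180, 180].

## Interface

Orientations are given as [roll, pitch, yaw] about the fixed x, y, z axes, in that order (R = Rz(yaw) Ry(pitch) Rx(roll)).
In Python, from bench import * gives the robot as it stands.
- The arm moves only by the shell command python3 -m creep 'ROWS' [FORCE]. ROWS is a JSON object of lists of equal length, an entry for each row: "translation": the shift along the tool's x, y, z in mm, a list of three; "rotation": the turn, a rotation vector about the tool's x, y, z in rad, a list of three; "claw": the finger opening in mm, from 0 to 85.4. In form: {"translation": [[dx, dy, dz], ...], "rotation": [[ax, ay, az], ...], "claw": [claw, ...]}. A call has 1 to 10 rows; each row shifts and turns the commanded pose from where the row before left it, along the tool's axes as they then stand; what a row does not reach is not made up. A row lasts 1/10 s, in which the tool goes at most 50 mm and 8.59 degrees, less where a joint would pass 70% of its speed; a pose out of reach is approached as far as the arm can. A call is refused whole if a number of a shift passes 50 or a number of a turn 0.15, either way. A call with a gripper value outside its range is refused whole. The fingers move at their own pace and stop on an object; FORCE is the grip in N (left out, the last holds). Time passes only in rows, so rows that do not move let the fingers close. It gives the time, the measured TCP pose, the force and the opening at its end, in the units of the state.
- sense(): the state, without advancing time (a new reading comes with each control period).
- snapshot(name): name is "scene" or "top"; returns a dict with "frame" (400x640x3 uint8, red, green, blue), "intrinsics" (3x3 intrinsics, pixels), "extrinsics" (4x4, takes a point from camera to world coordinates). Camera axes: x right, y up, looking along -z (the intrinsics and any distortion apply to the point x, -y, -z); pixel columns grow to the right and rows downward; lengths in mm; the calibration is good to about 2 mm. A picture is of the moment at which its call begins. There is no depth.
- hand_in(): hands the job in, once; it reports no verdict.
The state is a dict: "time": time; "joint_pos": joint angles; "qd": joint speeds; "joint_efforts": joint torques, N m; "tool_pos": TCP position; "tcp_rot": TCP orientation; "ft_force": force on the tool from outside, world axes, zero at the start; "wrist_torque": the same for the moment, N m; "finger_gap": finger opening in mm.
Only numpy, scipy, OpenCV 4.12 (cv2) and the standard library are available. Lean on these libraries where they do the work, as an engineer would, in place of code of your own. Each camera call takes 0.05 s, during which the arm holds its last target.

## Working session

There is one attempt and no reset: what is moved stays moved. The work goes in short steps, Python scripts to look and compute and a shell command to move; the robot and the scene stay as the last step left them, time stands still between calls to the robot, and variables do not carry over. Pictures are saved under pics/ and viewed, and the job is handed in when it is done.

```bash
ls; mkdir -p pics
python3 - <<'E'
from bench import *
import cv2,pickle
s=sense();print({k:s[k] for k in('time','tool_pos','tcp_rot','ft_force','finger_gap')})
for n in('scene','top'):
    d=snapshot(n);cv2.imwrite(f'pics/{n}0.png',d['frame'][:,:,::-1]);pickle.dump(d,open(f'{n}0.pkl','wb'));print(d['intrinsics'],d['extrinsics'],[k for k in d])
E
```

```text
pics
{'time': 0.0, 'tool_pos': array([174.11748769, 573.60993449, 230.23254169]), 'tcp_rot': array([-1.79894101e+02, -7.26799389e-03,  1.63109705e+02]), 'ft_force': array([-0.02371875,  0.36936588,  0.66975573]), 'finger_gap': 85.4908603908555}
[[453.23469472   0.         321.82101683]
 [  0.         453.23469472 203.47179022]
 [  0.           0.           1.        ]] [[-8.28916345e-01 -3.40459692e-01  4.43829800e-01  1.05538520e+03]
 [ 5.58915649e-01 -4.72039992e-01  6.81756220e-01  7.72922951e+02]
 [-2.26050972e-02  8.13182295e-01  5.81569914e-01  8.58201635e+02]
 [ 0.00000000e+00  0.00000000e+00  0.00000000e+00  1.00000000e+00]] ['frame', 'intrinsics', 'extrinsics']
[[397.00857622   0.         323.76305863]
 [  0.         397.00857622 198.47418262]
 [  0.           0.           1.        ]] [[ 2.41665224e-02  9.85531843e-01 -1.67758653e-01  3.34762408e+02]
 [-9.99692456e-01  2.47576316e-02  1.43267820e-03 -8.82884133e+01]
 [ 5.56525691e-03  1.67672437e-01  9.85827055e-01  1.17254329e+03]
 [ 0.00000000e+00  0.00000000e+00  0.00000000e+00  1.00000000e+00]] ['frame', 'intrinsics', 'extrinsics']
```

View pics/scene0.png

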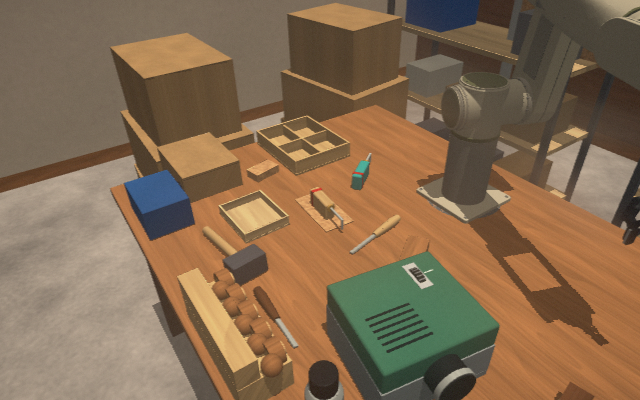

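View pics/top0.png

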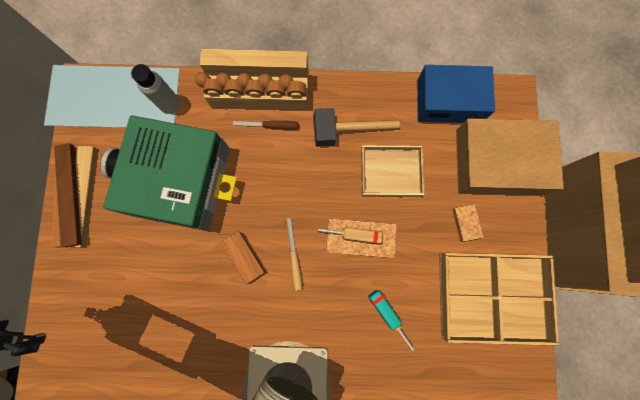

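```bash
cat > h.py <<'E'
import numpy as np,cv2,pickle
def load(n): return pickle.load(open(n+'.pkl','rb'))
def ray(d,u,v):
    K=d['intrinsics'];E=d['extrinsics']
    c=np.array([(u-K[0,2])/K[0,0],-(v-K[1,2])/K[1,1],-1.0])
    return E[:3,3],E[:3,:3]@c
def onz(d,u,v,z):
    o,r=ray(d,u,v);return o+r*(z-o[2])/r[2]
def proj(d,p):
    K=d['intrinsics'];E=d['extrinsics']
    c=E[:3,:3].T@(np.asarray(p,float)-E[:3,3]);c=c/-c[2]
    return np.array([K[0,0]*c[0]+K[0,2],K[1,1]*-c[1]+K[1,2]])
def grab(name,save):
    from bench import snapshot
    d=snapshot(name);pickle.dump(d,open(save+'.pkl','wb'));cv2.imwrite('pics/'+save+'.png',d['frame'][:,:,::-1]);return d
def crop(d,x0,y0,x1,y1,f,save):
    im=d['frame'][y0:y1,x0:x1,::-1];cv2.imwrite('pics/'+save+'.png',cv2.resize(im,None,fx=f,fy=f,interpolation=cv2.INTER_CUBIC))
E
python3 - <<'E'
from h import *
t=load('top0');s=load('scene0')
crop(t,95,105,255,240,5,'t_ext');crop(t,310,210,410,265,8,'t_hook');crop(s,290,170,440,300,5,'s_hook');crop(s,320,240,510,400,4,'s_ext')
E
```

```text
(no output)
```

View pics/t_ext.png

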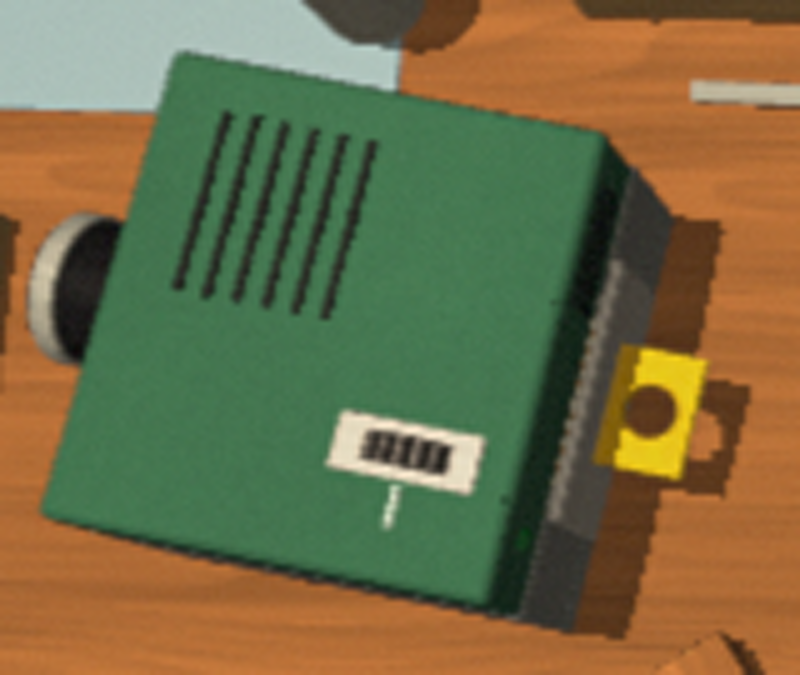

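View pics/t_hook.png

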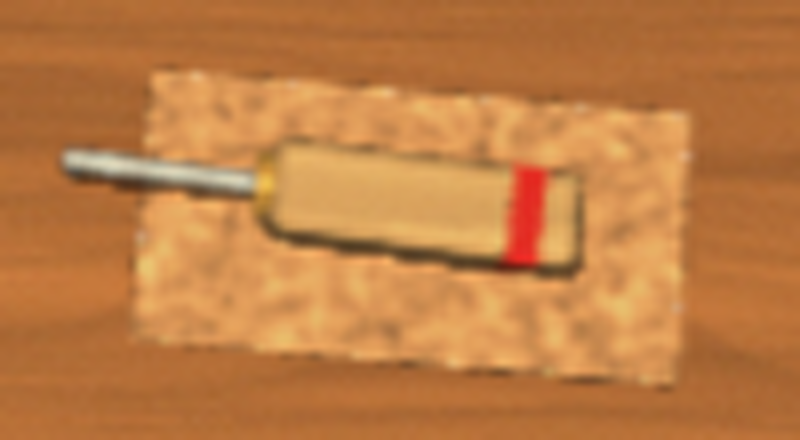

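View pics/s_hook.png

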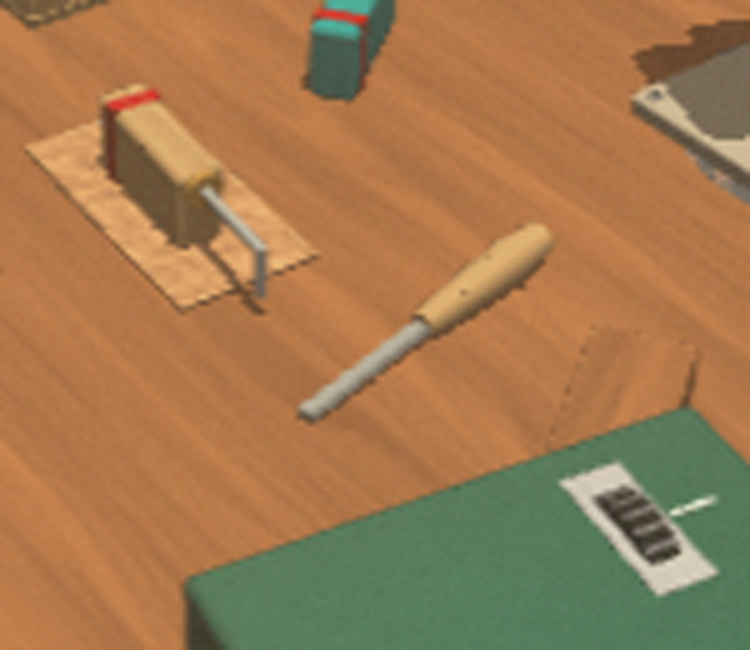

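View pics/s_ext.png

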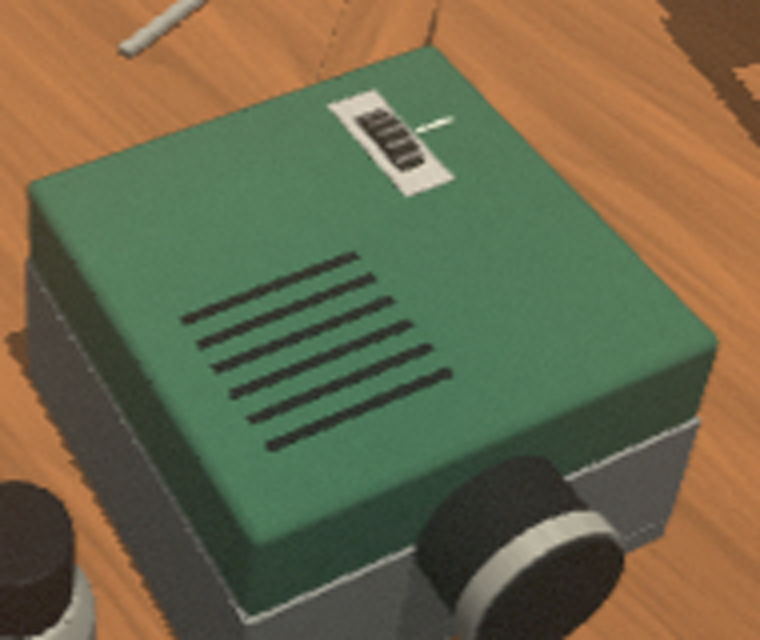

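```bash
python3 - <<'E'
from h import *
np.set_printoptions(precision=1,suppress=True)
t=load('top0');s=load('scene0')
T=lambda x,y,f,ox,oy:(x/f+ox-.4,y/f+oy-.4)
c=[onz(t,*T(x,y,5,95,105),160) for x,y in((180,52),(601,133),(490,605),(44,515))]
c=np.array(c);print('ext corners',c, np.linalg.norm(np.roll(c,-1,0)-c,axis=1))
for a,b in((0,1),(3,2),(1,2),(0,3)): d=c[b]-c[a];print('dir',np.degrees(np.arctan2(d[1],d[0])))
cs=np.array([onz(s,*T(x,y,4,320,240),160) for x,y in((32,185),(430,45),(717,342),(262,542))]);print('scene',cs,np.linalg.norm(np.roll(cs,-1,0)-cs,axis=1))
print('ctr',c.mean(0),cs.mean(0))
# hole by mask: dark circle inside yellow
print('hole top',onz(t,*T(650,411,5,95,105),62))
lip=[onz(t,*T(x,y,5,95,105),64) for x,y in((706,360),(683,481))];print('lip outer',lip)
print('plate',[onz(t,*T(x,y,5,95,105),160) for x,y in((340,410),(485,436),(472,494),(327,468))])
print('wheel',[onz(t,*T(x,y,5,95,105),167) for x,y in((368,443),(448,458))])
print('wheel scene',[onz(s,*T(x,y,4,320,240),167) for x,y in((372,117),(408,163))])
print('plate scene',[onz(s,*T(x,y,4,320,240),160) for x,y in((328,104),(376,90),(454,178),(405,196))])
m=np.array([onz(t,*T(x,y,8,310,210),4) for x,y in((150,70),(690,112),(672,385),(135,340))]);print('mat',m,m.mean(0),np.linalg.norm(np.roll(m,-1,0)-m,axis=1))
h=np.array([onz(t,*T(x,y,8,310,210),60) for x,y in((275,140),(582,170),(578,268),(262,232))]);print('handle',h,h.mean(0),np.linalg.norm(np.roll(h,-1,0)-h,axis=1))
print('rod',[onz(t,*T(x,y,8,310,210),48) for x,y in((66,161),(255,182))])
print('tip scene',onz(s,*T(262,293,5,290,170),12), 'rod bend',onz(s,*T(263,247,5,290,170),50))
hs=np.array([onz(s,*T(x,y,5,290,170),60) for x,y in((102,98),(140,85),(222,170),(183,190))]);print('handle scene',hs,hs.mean(0))
E
python3 - <<'E'
import sys;sys.path.insert(0,'.')
import os;os.chdir('.')
from h import *
t=load('top0');s=load('scene0')
crop(t,355,135,435,205,8,'t_crate');crop(s,210,180,300,250,8,'s_crate')
E
```

```text
ext corners [[720.6 432.4 160. ]
 [681.2 204.3 160. ]
 [428.4 243.3 160. ]
 [469.1 475.6 160. ]] [231.4 255.8 235.9 255.2]
dir -99.78630923231113
dir -99.91981544189159
dir 171.24780782474323
dir 170.24040246055418
scene [[679.8 209.5 160. ]
 [431.  250.6 160. ]
 [471.5 482.1 160. ]
 [718.6 440.5 160. ]] [252.2 235.  250.5 234.3]
ctr [574.8 338.9 160. ] [575.2 345.7 160. ]
hole top [550.4 193.2  62. ]
lip outer [array([580.4, 162.7,  64. ]), array([510.2, 171.4,  64. ])]
plate [array([527.8, 329. , 160. ]), array([516. , 252.8, 160. ]), array([485.5, 257.1, 160. ]), array([497.2, 332.9, 160. ])]
wheel [array([509.6, 310.2, 167. ]), array([502.8, 268.5, 167. ])]
wheel scene [array([504.4, 279.9, 167. ]), array([512.9, 316.3, 167. ])]
plate scene [array([511.4, 253.4, 160. ]), array([482.1, 260.4, 160. ]), array([495.5, 333.5, 160. ]), array([525.5, 328.1, 160. ])]
mat [[ 474.3 -105.     4. ]
 [ 463.6 -304.9    4. ]
 [ 363.6 -297.7    4. ]
 [ 375.1 -101.7    4. ]] [ 419.2 -202.3    4. ] [200.2 100.3 196.3  99.2]
handle [[ 444.  -148.6   60. ]
 [ 436.1 -256.5   60. ]
 [ 401.8 -255.1   60. ]
 [ 411.6 -144.6   60. ]] [ 423.4 -201.2   60. ] [108.1  34.3 110.9  32.6]
rod [array([435.9, -75.3,  48. ]), array([ 430.1, -142.4,   48. ])]
tip scene [431.6 -78.9  12. ] rod bend [433.9 -75.   50. ]
handle scene [[ 433.2 -249.2   60. ]
 [ 405.4 -247.5   60. ]
 [ 416.7 -140.7   60. ]
 [ 447.5 -137.5   60. ]] [ 425.7 -193.7   60. ]
```

View pics/t_crate.png

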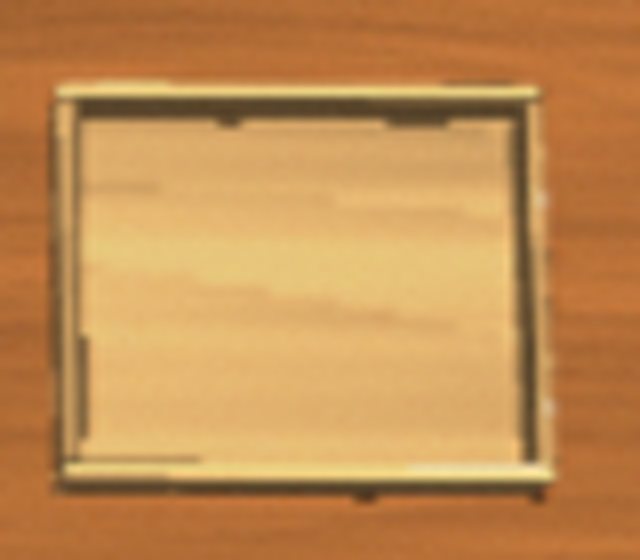

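```bash
python3 -m creep '{"translation":[[0,0,0],[-40,-22,0],[-40,-22,0],[-40,-22,0],[-40,-22,0],[-40,-22,0],[-40,-22,0],[-40,-22,0],[-40,-22,0],[0,0,0]],"rotation":[[0,0,-0.124],[0,0,0],[0,0,0],[0,0,0],[0,0,0],[0,0,0],[0,0,0],[0,0,0],[0,0,0],[0,0,0]],"claw":[0,0,0,0,0,0,0,0,0,0]}' 40
python3 - <<'E'
from h import *
np.set_printoptions(precision=1,suppress=True)
t=load('top0');s=load('scene0')
T=lambda x,y,f,ox,oy:(x/f+ox-.4,y/f+oy-.4)
c=np.array([onz(t,*T(x,y,8,355,135),35) for x,y in((57,88),(538,90),(553,472),(62,470))]);print(c,c.mean(0),np.linalg.norm(np.roll(c,-1,0)-c,axis=1))
crate=c
E
```

```text
time: 1.1
tool_pos: [463.3, 342.2, 230.6]
tcp_rot: [-179.9, 0.1, 169.9]
ft_force: [-0.6, 0.8, -0.0]
finger_gap: 0.3
[[ 690.7 -199.    35. ]
 [ 694.6 -378.1   35. ]
 [ 550.1 -381.1   35. ]
 [ 546.3 -202.    35. ]] [ 620.4 -290.    35. ] [179.1 144.5 179.1 144.4]
```

View pics/s_crate.png

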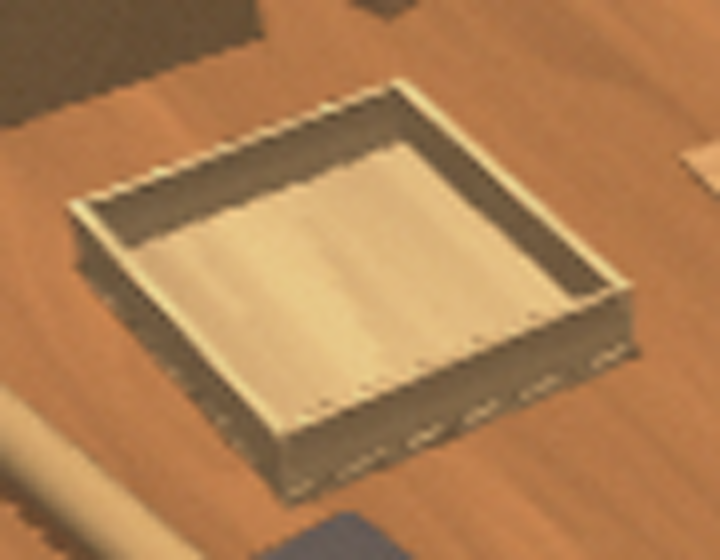

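```bash
python3 -m creep '{"translation":[[-25,-12,0],[-25,-12,20],[0,0,25],[0,0,0],[0,0,0]],"rotation":[[0,0,-0.004],[0,0,0],[0,0,0],[0,0,0],[0,0,0]],"claw":[0,0,0,0,0]}'
python3 - <<'E'
from h import *
t=grab('top','t1');s=grab('scene','s1')
crop(t,95,105,255,240,5,'t1c');crop(s,380,230,510,330,6,'s1c')
E
```

```text
time: 1.6
tool_pos: [503.9, 314.4, 185.8]
tcp_rot: [-179.9, -0.1, 170.5]
ft_force: [0.2, 0.6, 0.1]
finger_gap: 0.4
```

View pics/t1c.png

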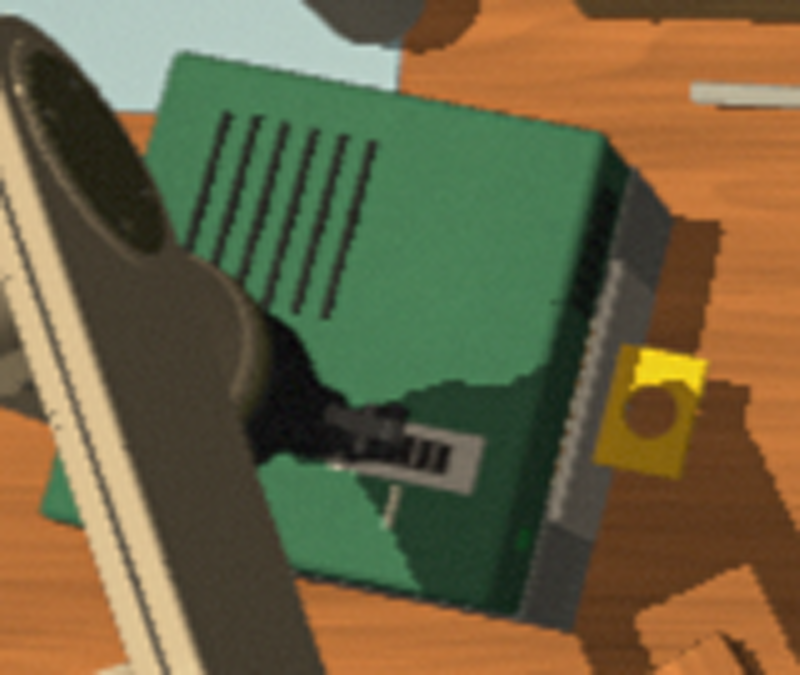

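View pics/s1c.png

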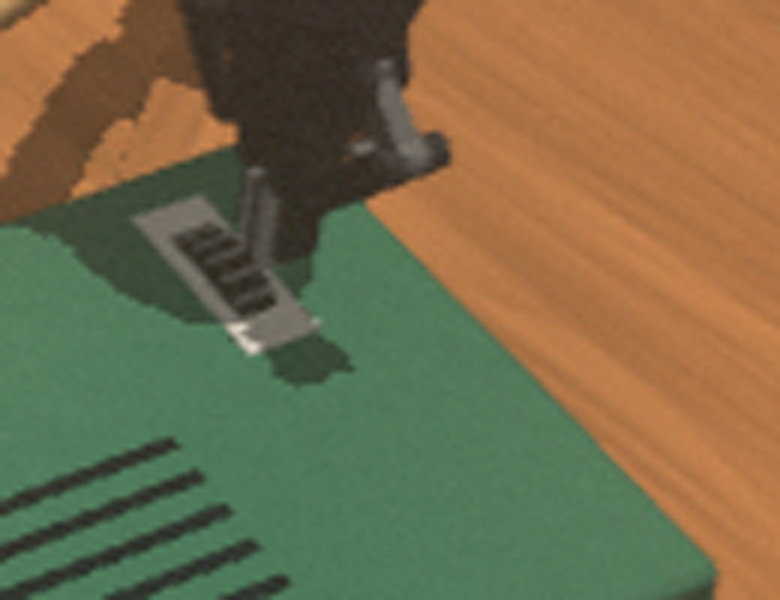

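```bash
python3 -m creep '{"translation":[[-5,-7,0],[0,0,14],[0,0,0],[0,0,0]],"rotation":[[0,0,0],[0,0,0],[0,0,0],[0,0,0]],"claw":[0,0,0,0]}';for i in 1 ; do python3 -m creep '{"translation":[[0,0,2],[0,0,0]],"rotation":[[0,0,0],[0,0,0]],"claw":[0,0]}'; done; python3 -m creep '{"translation":[[0,0,1],[0,0,0]],"rotation":[[0,0,0],[0,0,0]],"claw":[0,0]}'; python3 -m creep '{"translation":[[0,0,1],[0,0,0]],"rotation":[[0,0,0],[0,0,0]],"claw":[0,0]}'
```

```text
time: 2.1
tool_pos: [508.2, 306.2, 171.4]
tcp_rot: [-179.9, -0.1, 170.4]
ft_force: [-0.0, 0.9, -0.5]
finger_gap: -0.2
time: 2.3
tool_pos: [508.7, 306.6, 170.2]
tcp_rot: [-180.0, -0.0, 170.5]
ft_force: [0.1, 0.7, 0.8]
finger_gap: -0.2
time: 2.5
tool_pos: [508.9, 306.6, 169.4]
tcp_rot: [180.0, 0.0, 170.4]
ft_force: [-0.2, 0.1, -0.6]
finger_gap: 0.2
time: 2.7
tool_pos: [509.0, 307.0, 169.2]
tcp_rot: [179.9, 0.0, 170.5]
ft_force: [-0.8, 1.0, 3.6]
finger_gap: -0.2
```

```bash
python3 -m creep '{"translation":[[0,-3,0],[0,-3,0],[0,-3,0]],"rotation":[[0,0,0],[0,0,0],[0,0,0]],"claw":[0,0,0]}'; python3 -m creep '{"translation":[[0,-3,0],[0,-3,0],[0,-3,0]],"rotation":[[0,0,0],[0,0,0],[0,0,0]],"claw":[0,0,0]}';python3 -m creep '{"translation":[[0,-3,0],[0,-3,0],[0,-3,0]],"rotation":[[0,0,0],[0,0,0],[0,0,0]],"claw":[0,0,0]}'
python3 - <<'E'
from h import *
s=grab('scene','s2');t=grab('top','t2')
crop(s,380,230,510,330,6,'s2c');crop(t,150,175,210,220,10,'t2c')
E
```

```text
time: 3.0
tool_pos: [507.6, 298.4, 169.9]
tcp_rot: [179.9, 0.1, 170.5]
ft_force: [-2.6, 1.6, 8.7]
finger_gap: -0.1
time: 3.3
tool_pos: [506.1, 289.4, 169.9]
tcp_rot: [179.9, 0.1, 170.5]
ft_force: [-3.0, 1.1, 8.8]
finger_gap: 0.0
time: 3.6
tool_pos: [504.4, 280.0, 169.0]
tcp_rot: [180.0, 0.0, 170.5]
ft_force: [-1.0, -0.0, 2.7]
finger_gap: -0.0
```

View pics/s2c.png

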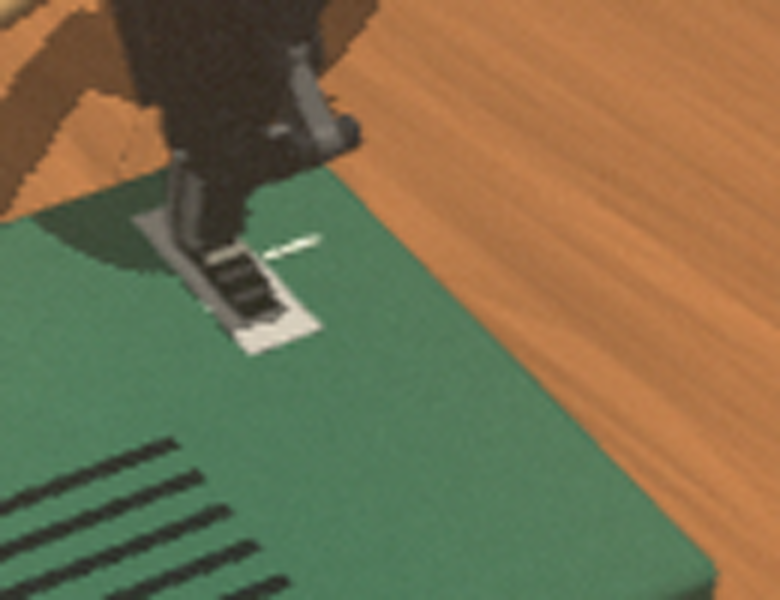

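View pics/t2c.png

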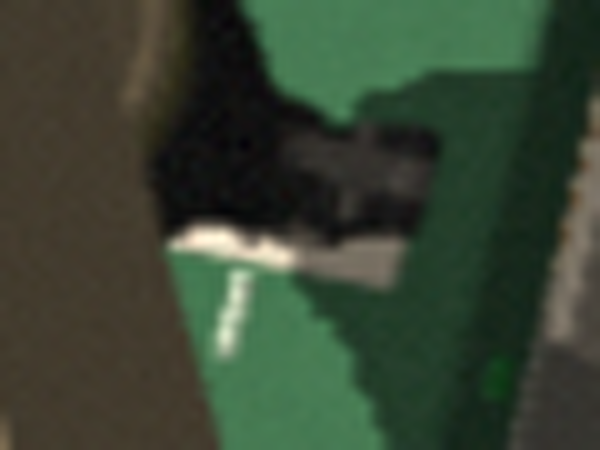

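```bash
python3 -m creep '{"translation":[[0,0,-15],[0,13,-25],[0,45,0],[0,0,0]],"rotation":[[0,0,0],[0,0,0],[0,0,0],[0,0,0]],"claw":[0,0,0,0]}';  python3 - <<'E'
from h import *
s=grab('scene','s3')
crop(s,380,230,510,330,6,'s3c')
np.set_printoptions(precision=1,suppress=True)
C=np.array([505.5,293.3,136]);X=np.array([.17,.985,0]);Y=np.array([-.985,.17,0])
for a in(-.6,-.4,-.2,-.1,0,.1,.2,.4,.6):
    p=C+34*(np.sin(a)*X+np.cos(a)*np.array([0,0,1.]))
    print(a,[(proj(s,p+k*Y)-[380,230])*6 for k in(-8,0,8)])
E
```

```text
time: 4.1
tool_pos: [514.3, 340.9, 209.4]
tcp_rot: [179.9, 0.0, 170.6]
ft_force: [0.3, -0.7, -0.2]
finger_gap: -0.5
-0.6 [array([169.9, 234.6]), array([188.6, 228. ]), array([207.2, 221.4])]
-0.4 [array([179.9, 238.5]), array([198.6, 231.8]), array([217.3, 225.1])]
-0.2 [array([190.4, 245.8]), array([209.3, 239.1]), array([228.1, 232.4])]
-0.1 [array([195.8, 250.8]), array([214.7, 244. ]), array([233.5, 237.2])]
0 [array([201.2, 256.5]), array([220.1, 249.7]), array([239. , 242.9])]
0.1 [array([206.5, 262.9]), array([225.5, 256.1]), array([244.4, 249.2])]
0.2 [array([211.7, 270. ]), array([230.7, 263.1]), array([249.6, 256.3])]
0.4 [array([221.5, 285.9]), array([240.5, 278.9]), array([259.5, 272. ])]
0.6 [array([230.1, 303.4]), array([249.2, 296.4]), array([268.2, 289.4])]
```

View pics/s3c.png

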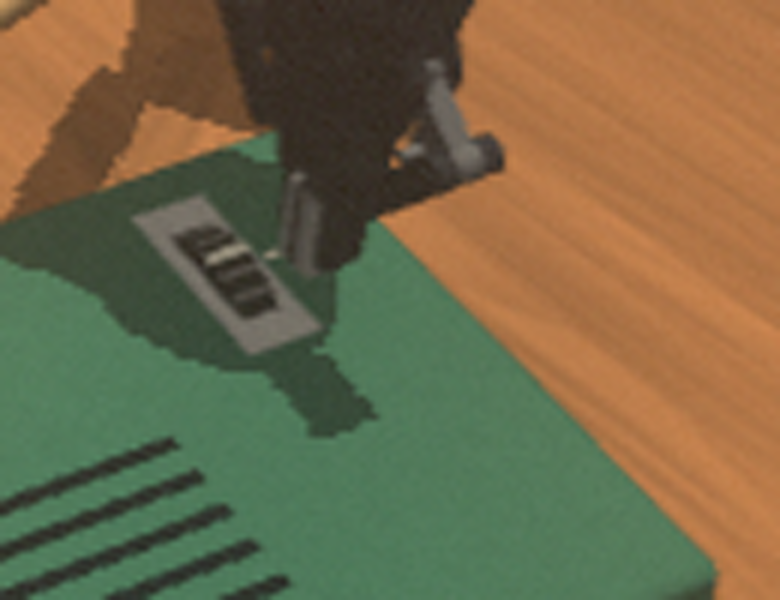

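```bash
python3 -m creep '{"translation":[[0,-38,0],[0,0,32],[0,0,8],[0,0,2],[0,0,0]],"rotation":[[0,0,0],[0,0,0],[0,0,0],[0,0,0],[0,0,0]],"claw":[0,0,0,0,0]}'; python3 -m creep '{"translation":[[0,-3,0],[0,-3,0],[0,-3,0]],"rotation":[[0,0,0],[0,0,0],[0,0,0]],"claw":[0,0,0]}'; python3 -m creep '{"translation":[[0,-3,0],[0,-3,0],[0,-3,0]],"rotation":[[0,0,0],[0,0,0],[0,0,0]],"claw":[0,0,0]}';python3 -m creep '{"translation":[[0,-3,0],[0,0,-20],[0,30,-40],[0,40,0],[0,0,0]],"rotation":[[0,0,0],[0,0,0],[0,0,0],[0,0,0],[0,0,0]],"claw":[0,0,0,0,0]}'
python3 - <<'E'
from h import *
s=grab('scene','s4')
crop(s,380,230,510,330,6,'s4c')
E
```

```text
time: 4.65
tool_pos: [508.1, 300.4, 169.7]
tcp_rot: [179.8, 0.1, 170.4]
ft_force: [-6.2, -0.1, 16.2]
finger_gap: -0.1
time: 4.95
tool_pos: [507.5, 293.1, 169.9]
tcp_rot: [179.7, 0.2, 170.5]
ft_force: [0.9, 8.6, 10.6]
finger_gap: -0.5
time: 5.25
tool_pos: [506.1, 283.2, 169.4]
tcp_rot: [179.8, 0.2, 170.5]
ft_force: [0.5, 0.3, 8.2]
finger_gap: -0.2
time: 5.75
tool_pos: [515.9, 351.4, 227.6]
tcp_rot: [179.9, 0.0, 170.6]
ft_force: [-0.4, -0.8, 0.6]
finger_gap: 0.2
```

View pics/s4c.png

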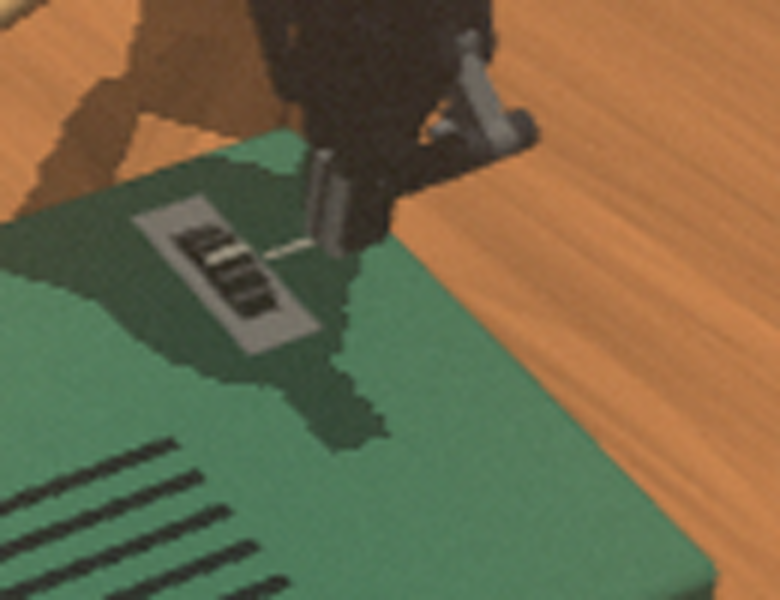

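```bash
python3 -m creep '{"translation":[[0,-46,0],[0,-47,0],[0,-47,0],[0,-47,0],[0,-47,0],[0,-47,0],[0,-47,0],[0,-47,0],[0,-47,0],[0,-47,0]],"rotation":[[0,0,0],[0,0,0],[0,0,0],[0,0,0],[0,0,0],[0,0,0],[0,0,0],[0,0,0],[0,0,0],[0,0,0]],"claw":[20,70,70,70,70,70,70,70,70,70]}' 60; python3 -m creep '{"translation":[[0,-47,0],[0,-40,0],[0,0,0],[0,0,0],[0,0,0],[0,0,0],[0,0,0],[0,0,0],[0,0,0],[0,0,0]],"rotation":[[0,0,0.148],[0,0,0.148],[0,0,0.148],[0,0,0.148],[0,0,0.148],[0,0,0.148],[0,0,0.148],[0,0,0.148],[0,0,0.148],[0,0,0.148]],"claw":[70,70,70,70,70,70,70,70,70,70]}'
python3 - <<'E'
from h import *
t=load('top0')
np.set_printoptions(precision=1,suppress=True)
for n,u,v in(('chisel blade',290,218),('chisel end',297,290),('off1',223,240),('off2',240,234),('off3',263,273)): print(n,onz(t,u,v,15))
E
```

```text
time: 6.8
tool_pos: [435.9, -116.6, 225.8]
tcp_rot: [-180.0, -0.1, 170.4]
ft_force: [1.1, -0.4, 0.5]
finger_gap: 70.0
time: 7.8
tool_pos: [416.3, -199.0, 225.6]
tcp_rot: [-179.9, -0.0, 85.3]
ft_force: [0.9, -0.7, -0.3]
finger_gap: 69.6
chisel blade [471.2   7.6  15. ]
chisel end [265.8 -20.2  15. ]
off1 [402.2 199.4  15. ]
off2 [420.8 151.2  15. ]
off3 [311.   78.8  15. ]
```

```bash
python3 -m creep '{"translation":[[-1,8,45],[0,0,45],[0,0,40],[0,0,0],[0,0,0]],"rotation":[[0,0,0],[0,0,0],[0,0,0],[0,0,0],[0,0,0]],"claw":[70,70,70,70,70]}'
python3 - <<'E'
from h import *
s=grab('scene','s5');t=grab('top','t5')
crop(s,250,130,410,270,5,'s5c');crop(t,290,190,420,280,6,'t5c')
E
```

```text
time: 8.3
tool_pos: [424.3, -200.4, 96.3]
tcp_rot: [-179.9, -0.1, 85.6]
ft_force: [0.4, 0.6, 0.4]
finger_gap: 70.3
```

View pics/s5c.png

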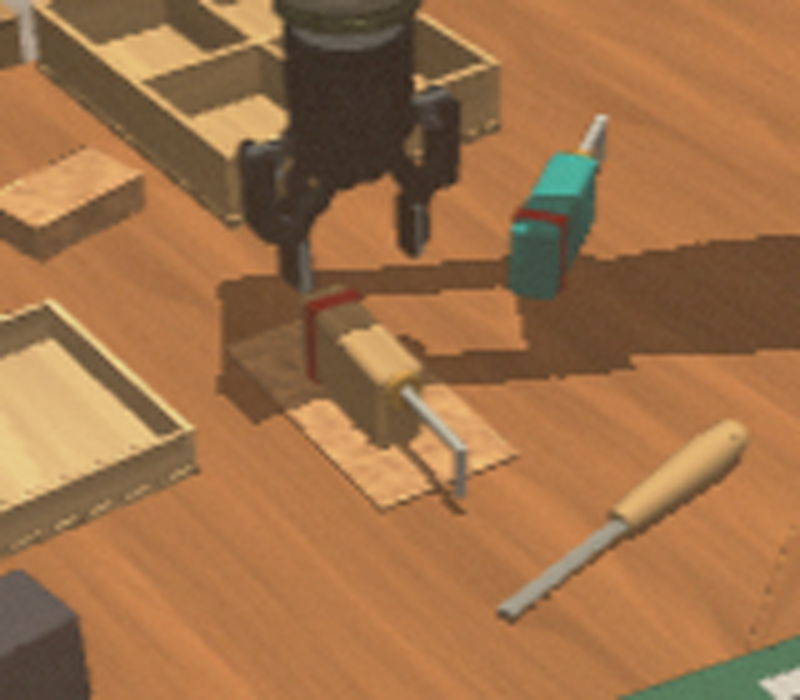

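View pics/t5c.png

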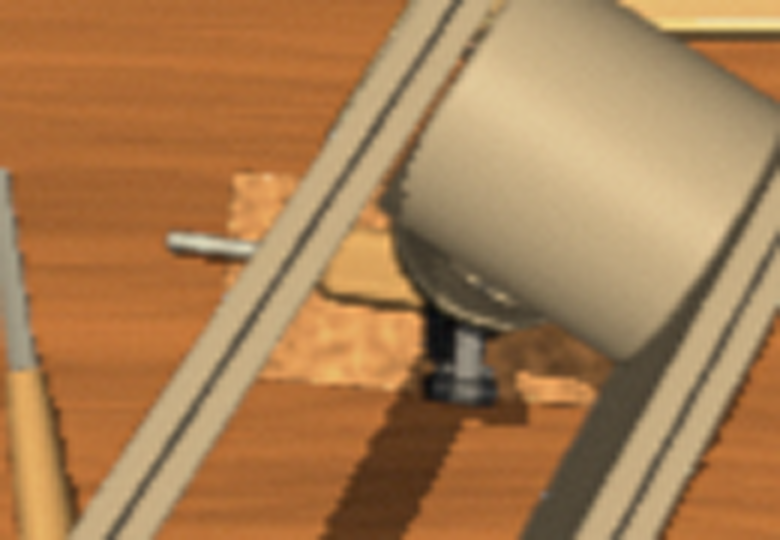

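```bash
python3 -m creep '{"translation":[[0,0,40],[0,0,32],[0,0,0],[0,0,0],[0,0,0],[0,0,0],[0,0,0],[0,0,0]],"rotation":[[0,0,0],[0,0,0],[0,0,0],[0,0,0],[0,0,0],[0,0,0],[0,0,0],[0,0,0]],"claw":[70,70,70,25,25,25,25,25]}' 60;  python3 -m creep '{"translation":[[0,0,-20],[0,0,-45],[0,0,-45],[0,0,-20],[0,0,0]],"rotation":[[0,0,0],[0,0,0],[0,0,0],[0,0,0],[0,0,0]],"claw":[25,25,25,25,25]}'
python3 - <<'E'
from h import *
s=grab('scene','s6');t=grab('top','t6')
crop(s,250,110,410,250,5,'s6c');crop(t,270,170,400,260,6,'t6c')
E
```

```text
time: 9.2
tool_pos: [427.6, -201.9, 27.3]
tcp_rot: [179.8, 0.1, 85.7]
ft_force: [-2.1, 0.7, 7.5]
finger_gap: 33.2
time: 9.7
tool_pos: [428.5, -202.3, 160.0]
tcp_rot: [179.5, 0.3, 85.7]
ft_force: [-0.2, -0.8, -1.9]
finger_gap: 33.1
```

View pics/s6c.png

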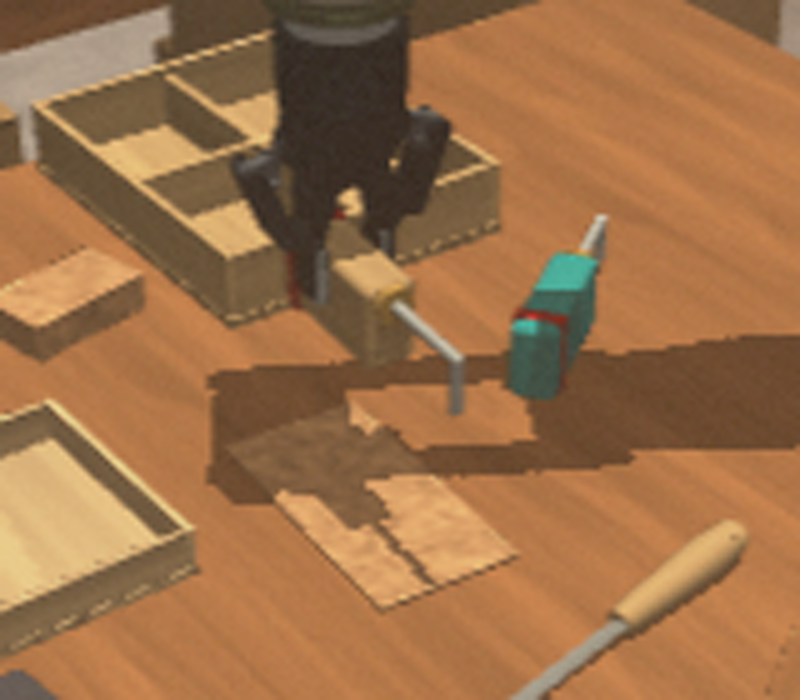

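View pics/t6c.png

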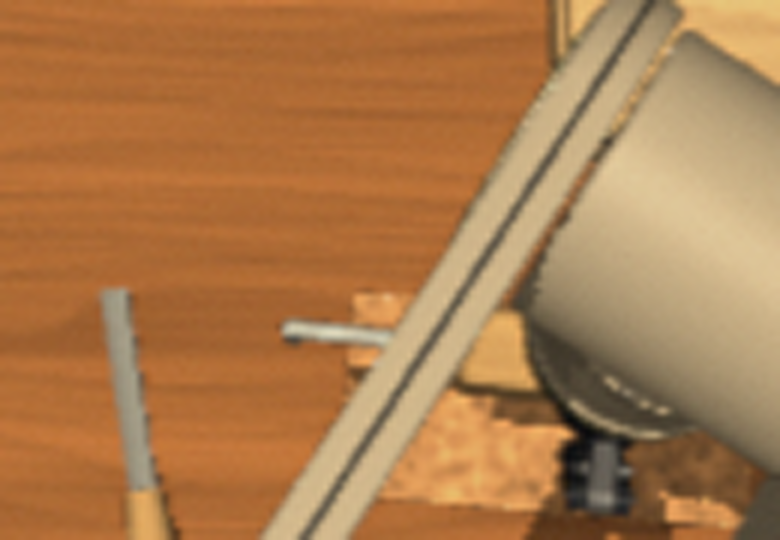

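Run:
```python
from h import *
np.set_printoptions(precision=1,suppress=True)
s=load('s6');t=load('t6')
print(onz(s,340.8,192,145),onz(s,341.2,182,185),onz(t,317.3,224.6,181))
a=np.radians(85.7);print(np.array([428.5,-202.3])+125*np.array([np.cos(a),np.sin(a)]))
```

```text
[437.1 -77.8 145. ] [442.3 -68.8 185. ] [436.7 -75.1 181. ]
[437.9 -77.7]
```

```bash
python3 -m creep '{"translation":[[0,0,0],[20,5,0],[36,7,0],[36,7,0],[36,7,0],[36,7,0],[36,7,0],[36,7,0],[36,5,0],[10,0,0]],"rotation":[[0,0,0.096],[0,0,0],[0,0,0],[0,0,0],[0,0,0],[0,0,0],[0,0,0],[0,0,0],[0,0,0],[0,0,0]],"claw":[25,25,25,25,25,25,25,25,25,25]}'; python3 -m creep '{"translation":[[0,0,20],[0,0,20],[0,0,0],[0,0,0]],"rotation":[[0,0,0],[0,0,0],[0,0,0],[0,0,0]],"claw":[25,25,25,25]}';python3 - <<'E'
from h import *
s=grab('scene','s7');t=grab('top','t7')
crop(s,250,130,410,270,5,'s7c');crop(t,190,150,290,220,8,'t7c')
E
```

```text
time: 10.8
tool_pos: [524.1, 71.5, 151.5]
tcp_rot: [-179.8, -0.0, 80.3]
ft_force: [0.1, -1.3, -3.5]
finger_gap: 33.2
time: 11.2
tool_pos: [523.6, 68.0, 112.7]
tcp_rot: [-179.8, 0.1, 80.1]
ft_force: [0.7, 0.2, -1.8]
finger_gap: 33.2
```

View pics/s7c.png

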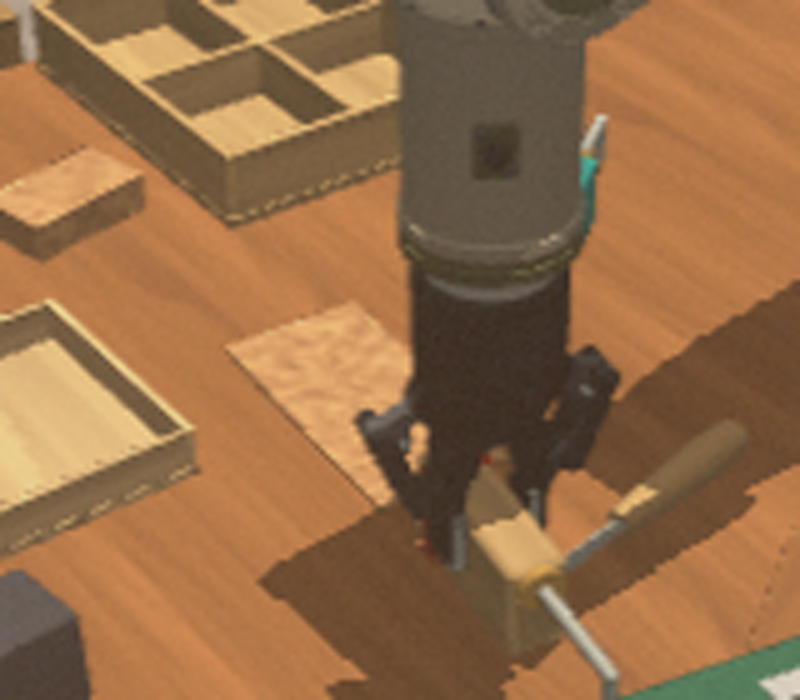

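View pics/t7c.png

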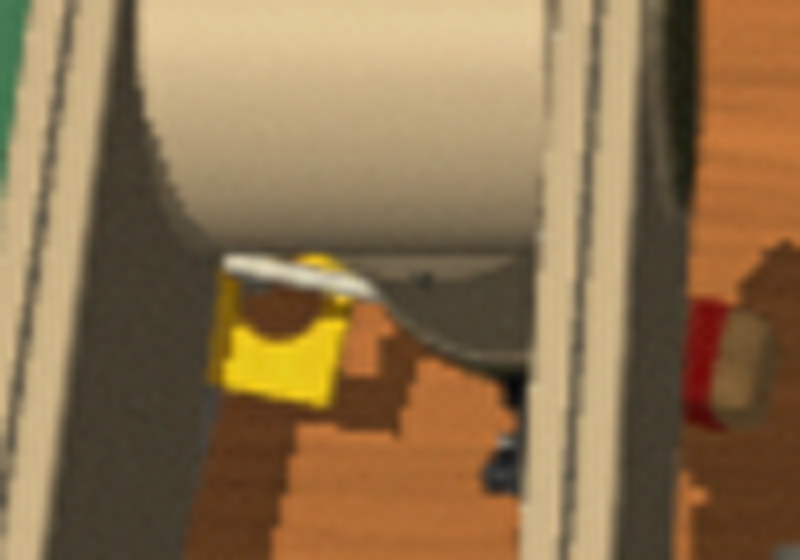

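Run:
```python
from h import *
np.set_printoptions(precision=1,suppress=True)
s=load('s7');t=load('t7')
print('bend end top',onz(t,218.1,182.4,133.5),'bend scene (outer top)',onz(s,372.3,263.5,137),'hole',onz(t,190+278/8-.4,150+308/8-.4,63), 'proj tip/hole',proj(t,[550,192.5,64]))
a=np.radians(80.1);print(np.array([523.6,68])+125*np.array([np.cos(a),np.sin(a)]))
```

```text
bend end top [548.  193.2 133.5] bend scene (outer top) [543.4 192.3 137. ] hole [546.4 193.4  63. ] proj tip/hole [224.7 186.8]
[545.1 191.1]
```

```bash
python3 -m creep '{"translation":[[2,4,0],[0,0,15],[0,0,10],[0,0,5],[0,0,0]],"rotation":[[0,0,0],[0,0,0],[0,0,0],[0,0,0],[0,0,0]],"claw":[25,25,25,25,25]}'; python3 -m creep '{"translation":[[0,0,10],[0,0,10],[0,0,0],[0,0,0]],"rotation":[[0,0,0],[0,0,0],[0,0,0],[0,0,0]],"claw":[25,25,25,25]}';python3 - <<'E'
from h import *
s=grab('scene','s8');t=grab('top','t8')
crop(t,190,150,290,220,8,'t8c')
E
```

```text
time: 11.8
tool_pos: [528.0, 69.6, 82.4]
tcp_rot: [-179.8, 0.0, 80.1]
ft_force: [-1.0, -0.7, -3.5]
finger_gap: 33.3
time: 12.2
tool_pos: [528.9, 69.6, 63.8]
tcp_rot: [-179.9, 0.0, 80.1]
ft_force: [-0.4, -0.4, -2.4]
finger_gap: 33.5
```

View pics/t8c.png

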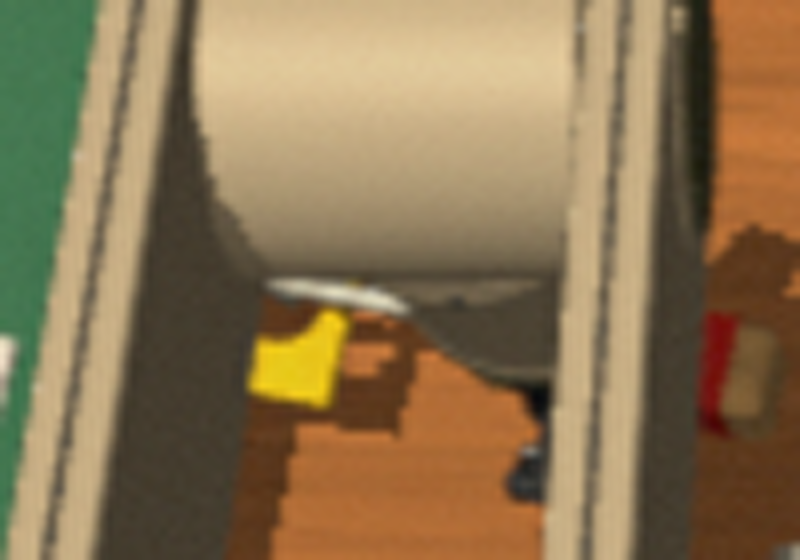

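View pics/s8.png

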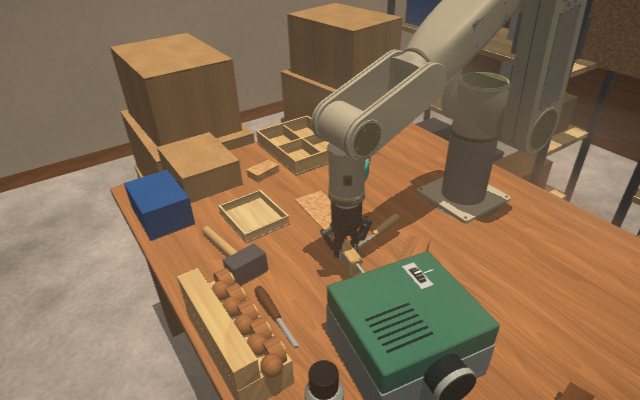

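```bash
python3 -m creep '{"translation":[[-6,0,3],[-6,0,0],[-6,0,0],[-6,0,0],[-6,0,0]],"rotation":[[0,0,0],[0,0,0],[0,0,0],[0,0,0],[0,0,0]],"claw":[25,25,25,25,25]}'; python3 -m creep '{"translation":[[-8,0,0],[-8,0,0],[-8,0,0],[-8,0,0],[-8,0,0]],"rotation":[[0,0,0],[0,0,0],[0,0,0],[0,0,0],[0,0,0]],"claw":[25,25,25,25,25]}'; python3 -m creep '{"translation":[[-8,0,0],[-8,0,0],[-8,0,0],[-8,0,0],[-8,0,0]],"rotation":[[0,0,0],[0,0,0],[0,0,0],[0,0,0],[0,0,0]],"claw":[25,25,25,25,25]}';python3 -m creep '{"translation":[[-8,0,0],[-8,0,0],[-4,0,0],[-4,0,0],[-4,0,0]],"rotation":[[0,0,0],[0,0,0],[0,0,0],[0,0,0],[0,0,0]],"claw":[25,25,25,25,25]}'
```

```text
time: 12.8
tool_pos: [524.1, 39.6, 61.3]
tcp_rot: [-180.0, -0.0, 80.1]
ft_force: [-0.2, 1.1, -4.1]
finger_gap: 33.1
time: 13.3
tool_pos: [517.3, 0.0, 61.3]
tcp_rot: [180.0, -0.0, 80.1]
ft_force: [0.8, 2.0, -3.6]
finger_gap: 33.4
time: 13.8
tool_pos: [510.5, -39.3, 61.3]
tcp_rot: [180.0, -0.0, 80.1]
ft_force: [1.7, 2.0, -4.0]
finger_gap: 33.0
time: 14.3
tool_pos: [505.7, -66.5, 61.3]
tcp_rot: [-180.0, -0.0, 80.1]
ft_force: [0.3, 2.0, -3.2]
finger_gap: 33.3
```

```bash
python3 -m creep '{"translation":[[-3,0,0],[-3,0,0],[0,0,0]],"rotation":[[0,0,0],[0,0,0],[0,0,0]],"claw":[25,25,25]}'; python3 -m creep '{"translation":[[-2,0,0],[-2,0,0],[0,0,0]],"rotation":[[0,0,0],[0,0,0],[0,0,0]],"claw":[25,25,25]}'
python3 - <<'E'
from h import *
t=grab('top','t9')
crop(t,150,130,300,240,5,'t9c')
E
```

```text
time: 14.6
tool_pos: [504.9, -69.9, 60.9]
tcp_rot: [-180.0, -0.3, 80.1]
ft_force: [5.4, 13.6, -4.2]
finger_gap: 33.3
time: 14.9
tool_pos: [504.7, -70.2, 60.4]
tcp_rot: [-180.0, -0.6, 80.2]
ft_force: [9.7, 30.9, -9.4]
finger_gap: 33.4
```

View pics/t9c.png

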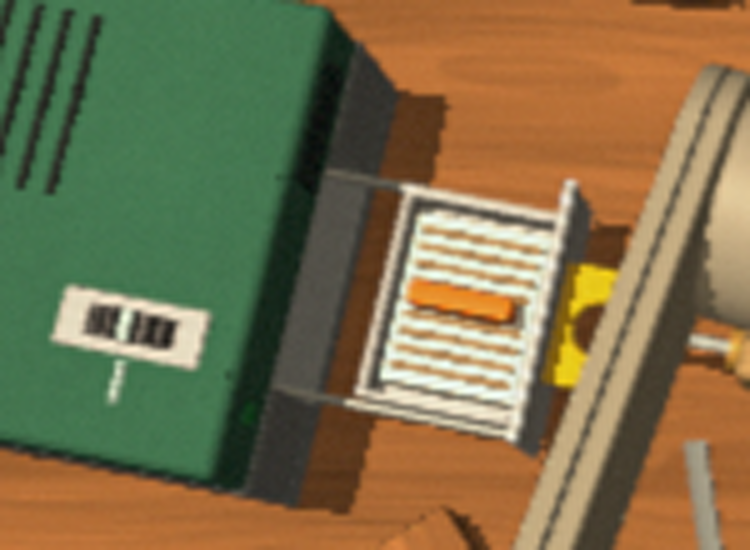

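```bash
python3 -m creep '{"translation":[[8,0,0],[0,0,0],[0,0,-20],[0,0,-40],[0,0,-30],[-38,-14,0],[-38,-14,0],[-38,-14,0],[-38,-14,0],[0,0,0]],"rotation":[[0,0,0],[0,0,0],[0,0,0],[0,0,0],[0,0,0],[0,0,0],[0,0,0],[0,0,0],[0,0,0],[0,0,-0.093]],"claw":[25,25,25,25,25,25,25,25,25,25]}';python3 -m creep '{"translation":[[0,0,0],[0,0,0]],"rotation":[[0,0,0],[0,0,0]],"claw":[25,25]}'
python3 - <<'E'
from h import *
t=grab('top','t10');s=grab('scene','s10')
crop(s,250,110,410,250,5,'s10c');crop(t,150,130,400,260,3.2,'t10c')
E
```

```text
time: 15.95
tool_pos: [421.6, -213.0, 151.6]
tcp_rot: [-179.9, 0.2, 85.2]
ft_force: [0.6, 0.4, -2.7]
finger_gap: 33.4
time: 16.15
tool_pos: [424.1, -208.7, 151.4]
tcp_rot: [180.0, 0.0, 85.3]
ft_force: [0.5, -0.3, -2.7]
finger_gap: 33.1
```

View pics/s10c.png

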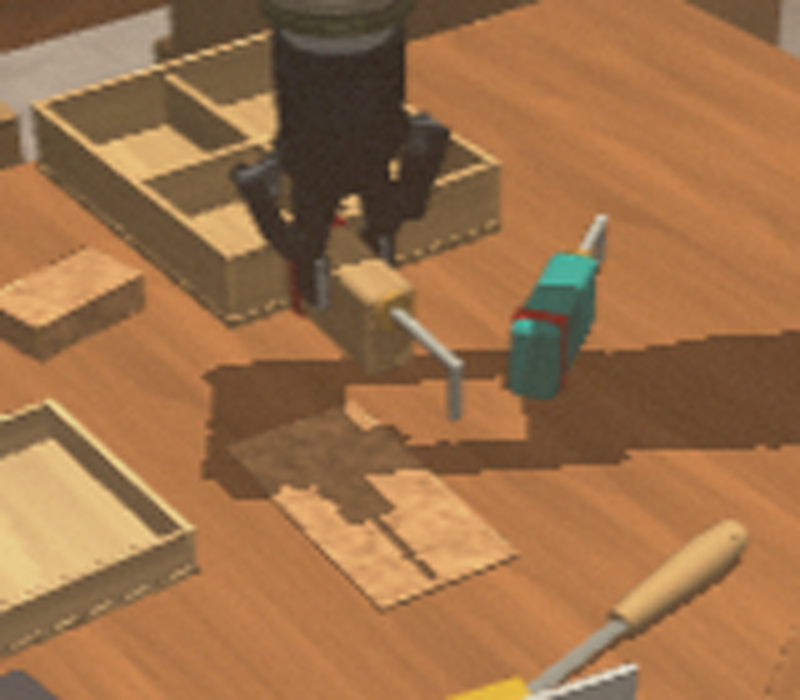

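View pics/t10c.png

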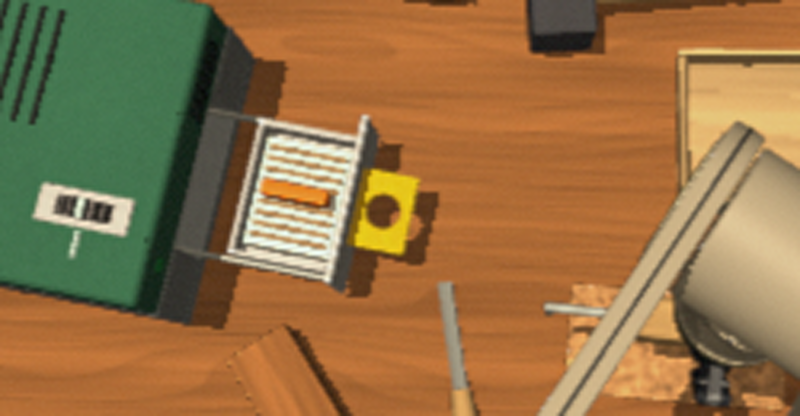

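```bash
python3 -m creep '{"translation":[[6,0,40],[0,0,40],[0,0,30],[0,0,6],[0,0,0]],"rotation":[[0,0,0],[0,0,0],[0,0,0],[0,0,0],[0,0,0]],"claw":[25,25,25,25,25]}'; python3 -m creep '{"translation":[[0,0,3],[0,0,3],[0,0,0]],"rotation":[[0,0,0],[0,0,0],[0,0,0]],"claw":[25,25,25]}';python3 -m creep '{"translation":[[0,0,2],[0,0,0]],"rotation":[[0,0,0],[0,0,0]],"claw":[25,25]}'
```

```text
time: 16.75
tool_pos: [424.1, -201.5, 34.6]
tcp_rot: [-179.9, -0.1, 85.5]
ft_force: [-0.8, -0.2, -1.8]
finger_gap: 33.3
time: 17.05
tool_pos: [425.5, -202.9, 30.3]
tcp_rot: [179.9, 0.1, 85.5]
ft_force: [-0.8, 0.7, -1.7]
finger_gap: 33.3
time: 17.25
tool_pos: [424.8, -202.6, 27.5]
tcp_rot: [180.0, 0.0, 85.5]
ft_force: [-0.7, 0.5, -1.9]
finger_gap: 33.2
```

```bash
python3 -m creep '{"translation":[[0,0,1],[0,0,0]],"rotation":[[0,0,0],[0,0,0]],"claw":[25,25]}';python3 -m creep '{"translation":[[0,0,1],[0,0,0]],"rotation":[[0,0,0],[0,0,0]],"claw":[25,25]}';python3 -m creep '{"translation":[[0,0,1],[0,0,0]],"rotation":[[0,0,0],[0,0,0]],"claw":[25,25]}'
```

```text
time: 17.45
tool_pos: [424.9, -202.5, 27.4]
tcp_rot: [180.0, 0.0, 85.5]
ft_force: [-3.8, 2.7, 8.8]
finger_gap: 32.6
time: 17.65
tool_pos: [424.9, -202.6, 27.4]
tcp_rot: [-180.0, -0.0, 85.5]
ft_force: [-10.6, 6.7, 20.8]
finger_gap: 33.0
time: 17.85
tool_pos: [424.9, -202.6, 27.3]
tcp_rot: [-180.0, -0.0, 85.5]
ft_force: [-15.7, 9.5, 33.6]
finger_gap: 33.1
```

```bash
python3 -m creep '{"translation":[[0,0,-3],[0,0,0],[0,0,0],[0,0,0],[0,0,0],[0,0,0]],"rotation":[[0,0,0],[0,0,0],[0,0,0],[0,0,0],[0,0,0],[0,0,0]],"claw":[25,70,70,70,70,70]}';python3 -m creep '{"translation":[[0,0,-20],[0,0,-40],[0,0,-50],[0,0,-50],[0,0,-20],[0,0,0]],"rotation":[[0,0,0],[0,0,0],[0,0,0],[0,0,0],[0,0,0],[0,0,0]],"claw":[70,70,70,70,70,70]}'
python3 - <<'E'
from h import *
t=grab('top','t11');s=grab('scene','s11')
crop(s,250,110,410,250,5,'s11c');crop(t,150,130,300,240,5,'t11c')
E
```

```text
time: 18.45
tool_pos: [424.6, -202.4, 27.1]
tcp_rot: [-180.0, -0.0, 85.5]
ft_force: [0.5, 0.3, -0.5]
finger_gap: 69.9
time: 19.05
tool_pos: [426.9, -203.8, 212.0]
tcp_rot: [179.6, 0.2, 85.5]
ft_force: [0.5, -0.5, -0.1]
finger_gap: 69.9
```

View pics/s11c.png

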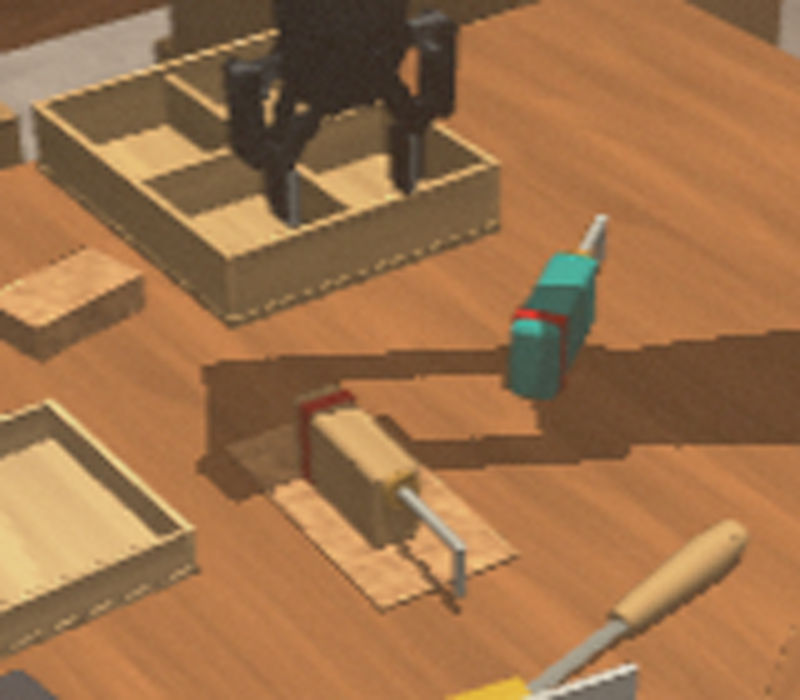

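View pics/t11c.png

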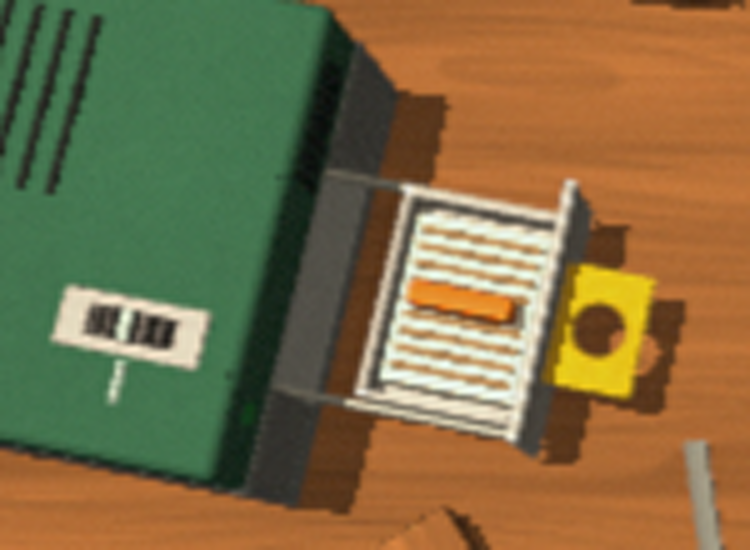

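Run:
```python
from h import *
np.set_printoptions(precision=1,suppress=True)
t=load('t11')
hsv=cv2.cvtColor(np.ascontiguousarray(t['frame'][:,:,::-1]),cv2.COLOR_BGR2HSV)
m=cv2.inRange(hsv,(5,200,170),(16,255,255));m[:, :220]=0;m[:,260:]=0;m[:180]=0;m[200:]=0
c=max(cv2.findContours(m,0,1)[0],key=cv2.contourArea)
ys,xs=np.nonzero(m)
P=np.array([onz(t,x,y,78)[:2] for x,y in zip(xs,ys)])
print(len(xs),xs.mean(),ys.mean(),P.mean(0))
r=cv2.minAreaRect(P.astype(np.float32));print(r)
l=cv2.fitLine(P.astype(np.float32),2,0,.01,.01).ravel();print(np.degrees(np.arctan2(l[1],l[0])))
h=onz(t,150+600/5-.4,130+328/5-.4,63);print('hole',h, h[:2]+np.array([.17,.985])*(25+6+47))
```

```text
71 241.7605633802817 189.61971830985917 [540.4 140.6]
((540.2454833984375, 140.06353759765625), (52.71403121948242, 11.675446510314941), 80.00747680664062)
80.398865
hole [529.1  63.9  63. ] [542.4 140.8]
```

```bash
python3 -m creep '{"translation":[[0,0,0],[40,6,0],[40,6,0],[40,6,0],[40,6,0],[40,6,0],[40,6,0],[40,6,0],[40,6,0],[38,7,0]],"rotation":[[0,0,0.093],[0,0,0],[0,0,0],[0,0,0],[0,0,0],[0,0,0],[0,0,0],[0,0,0],[0,0,0],[0,0,0]],"claw":[40,40,40,40,40,40,40,40,40,40]}' 40;python3 -m creep '{"translation":[[0,0,45],[0,0,45],[0,0,0],[0,0,0]],"rotation":[[0,0,0],[0,0,0],[0,0,0],[0,0,0]],"claw":[40,40,40,40]}'
python3 - <<'E'
from h import *
t=grab('top','t12');s=grab('scene','s12')
crop(s,270,150,430,290,5,'s12c');crop(t,150,130,300,240,5,'t12c')
E
```

```text
time: 20.15
tool_pos: [539.0, 142.5, 204.4]
tcp_rot: [-179.8, 0.1, 80.2]
ft_force: [1.1, -0.9, 0.4]
finger_gap: 40.0
time: 20.55
tool_pos: [538.1, 140.4, 115.3]
tcp_rot: [-179.7, 0.1, 80.1]
ft_force: [1.0, -0.7, 0.5]
finger_gap: 39.8
```

View pics/s12c.png

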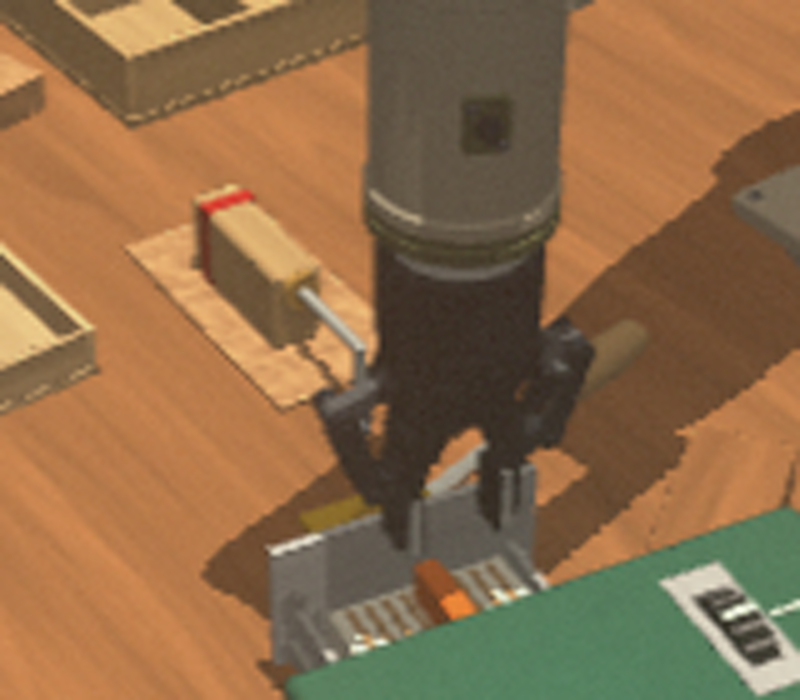

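View pics/t12c.png

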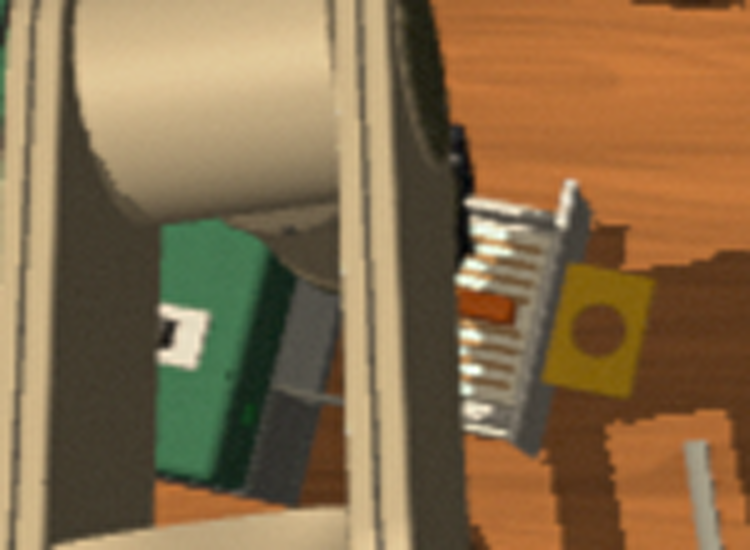

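```bash
python3 -m creep '{"translation":[[0,3,20],[0,0,20],[0,0,10],[0,0,0],[0,0,0]],"rotation":[[0,0,0],[0,0,0],[0,0,0],[0,0,0],[0,0,0]],"claw":[40,40,40,40,40]}'; python3 -m creep '{"translation":[[0,0,4],[0,0,0]],"rotation":[[0,0,0],[0,0,0]],"claw":[40,40]}'
```

```text
time: 21.15
tool_pos: [544.1, 140.4, 68.9]
tcp_rot: [179.9, -0.0, 80.1]
ft_force: [-0.3, 0.3, -0.2]
finger_gap: 40.0
time: 21.35
tool_pos: [543.5, 140.4, 63.9]
tcp_rot: [179.9, -0.0, 80.1]
ft_force: [-0.2, -0.3, 0.6]
finger_gap: 40.4
```

```bash
python3 -m creep '{"translation":[[0,-2,3],[0,0,0],[0,0,0],[0,0,0],[0,0,0],[0,0,0]],"rotation":[[0,0,0],[0,0,0],[0,0,0],[0,0,0],[0,0,0],[0,0,0]],"claw":[40,5,5,5,5,5]}' 50
python3 - <<'E'
from h import *
s=grab('scene','s13')
crop(s,270,150,430,290,5,'s13c')
E
```

```text
time: 21.95
tool_pos: [541.2, 140.7, 60.4]
tcp_rot: [180.0, -0.0, 80.1]
ft_force: [-0.4, 0.3, 0.6]
finger_gap: 12.8
```

View pics/s13c.png

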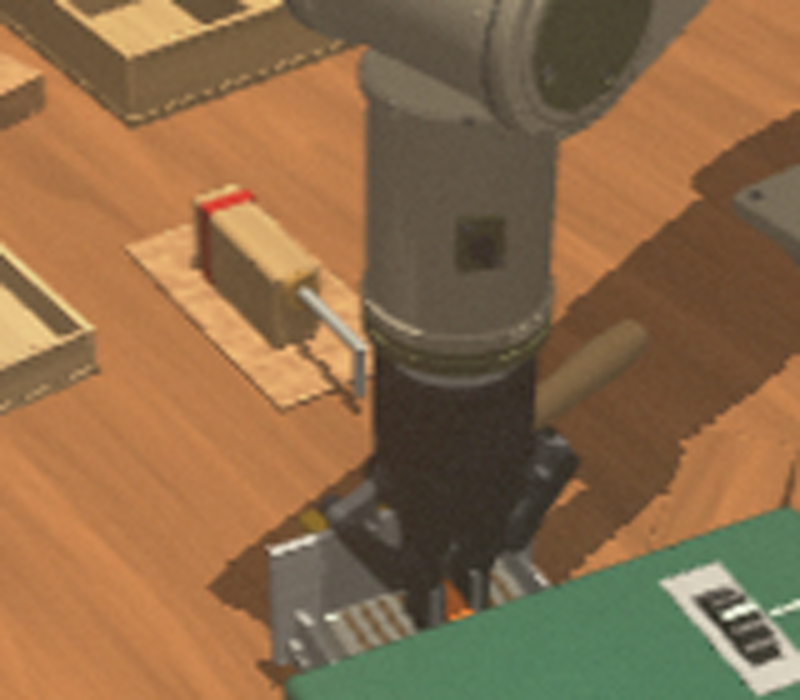

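```bash
python3 -m creep '{"translation":[[0,0,-8],[0,0,-20],[0,0,-30],[0,0,-30],[0,0,-25],[0,0,0]],"rotation":[[0,0,0],[0,0,0],[0,0,0],[0,0,0],[0,0,0],[0,0,0]],"claw":[5,5,5,5,5,5]}'
python3 - <<'E'
from h import *
s=grab('scene','s14');t=grab('top','t14')
crop(s,270,150,430,290,5,'s14c')
E
```

```text
time: 22.6
tool_pos: [543.8, 141.1, 178.4]
tcp_rot: [179.6, -0.1, 80.1]
ft_force: [0.8, 0.2, -1.9]
finger_gap: 12.8
```

View pics/s14c.png

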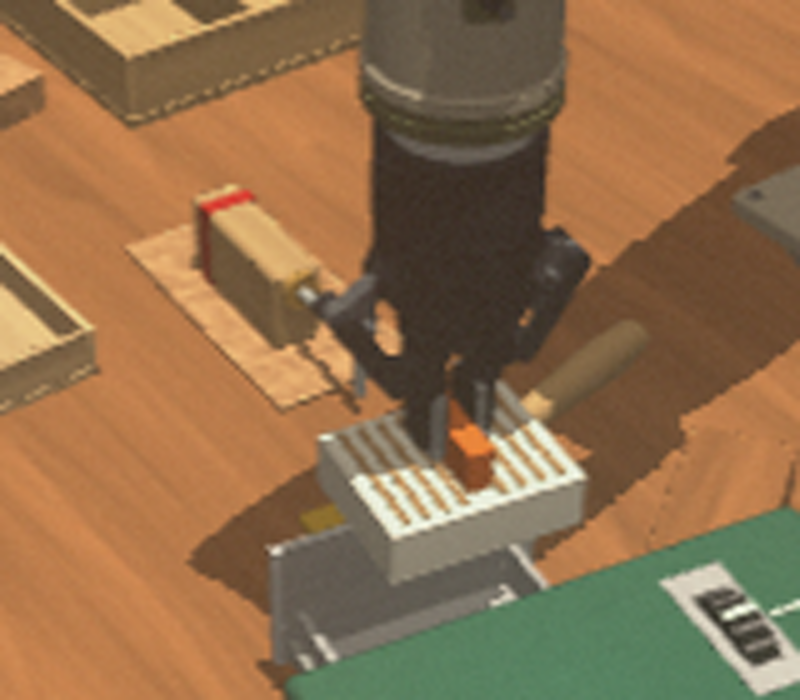

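View pics/t14.png

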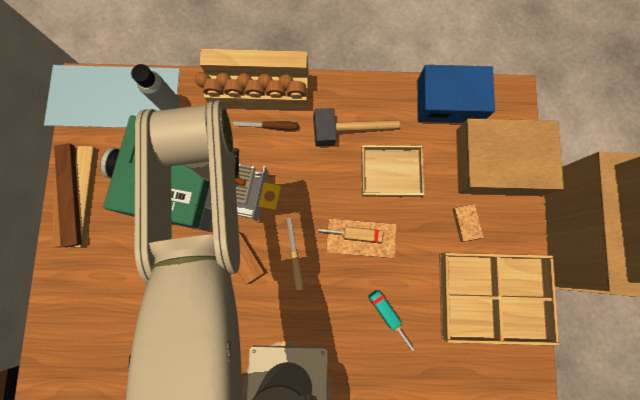

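```bash
python3 -m creep '{"translation":[[-20,7,0],[-36,13,0],[-38,14,0],[-38,14,0],[-38,14,0],[-38,14,0],[-38,14,0],[-38,14,0],[-38,14,0],[-38,14,0]],"rotation":[[0,0,0],[0,0,0],[0,0,0],[0,0,0],[0,0,0],[0,0,0],[0,0,0],[0,0,0],[0,0,0],[0,0,0]],"claw":[5,5,5,5,5,5,5,5,5,5]}'; python3 -m creep '{"translation":[[-33,12,0],[-18,6,0],[0,0,0],[0,0,0],[0,0,40],[0,0,0],[0,0,0]],"rotation":[[0,0,0],[0,0,0],[0,0,-0.097],[0,0,-0.097],[0,0,0],[0,0,0],[0,0,0]],"claw":[5,5,5,5,5,5,5]}'
python3 - <<'E'
from h import *
s=grab('scene','s15');t=grab('top','t15')
crop(s,180,100,340,240,5,'s15c');crop(t,340,110,460,220,6,'t15c')
E
```

```text
time: 23.7
tool_pos: [608.3, -237.7, 170.3]
tcp_rot: [-179.8, -0.1, 80.1]
ft_force: [0.4, 0.1, -2.4]
finger_gap: 12.9
time: 24.4
tool_pos: [616.4, -288.7, 129.9]
tcp_rot: [-179.7, -0.2, 91.2]
ft_force: [0.1, -0.3, -1.3]
finger_gap: 12.8
```

View pics/s15c.png

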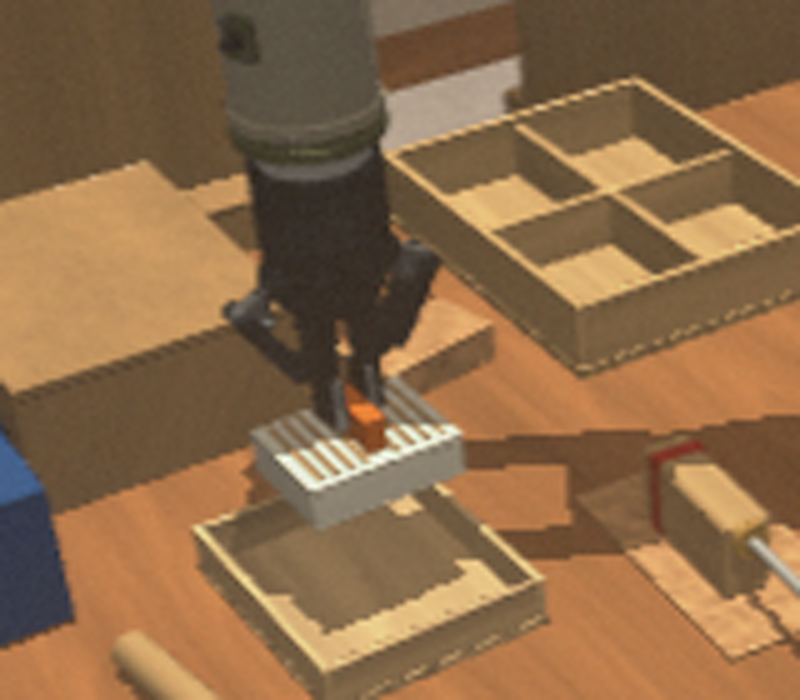

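View pics/t15c.png

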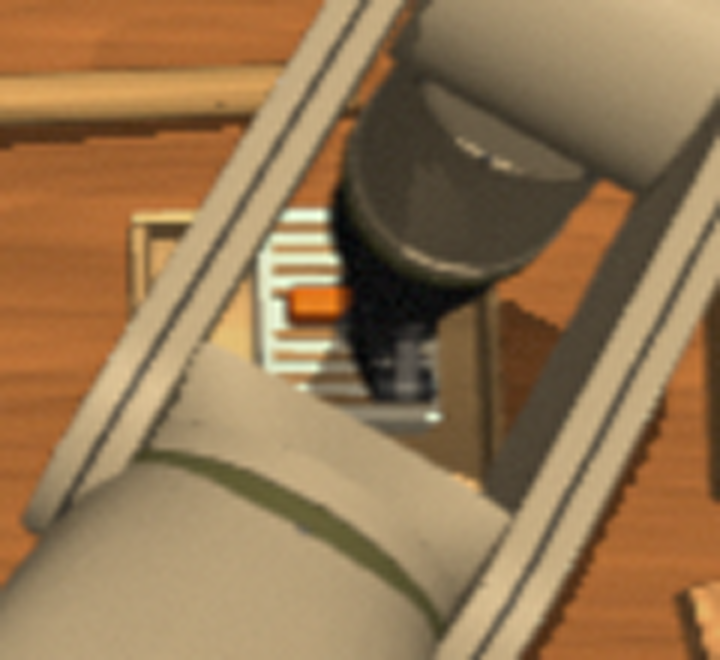

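```bash
python3 -m creep '{"translation":[[-1,3,20],[0,0,25],[0,0,20],[0,0,10],[0,0,4],[0,0,0],[0,0,0]],"rotation":[[0,0,0],[0,0,0],[0,0,0],[0,0,0],[0,0,0],[0,0,0],[0,0,0]],"claw":[5,5,5,5,5,5,5]}'; python3 -m creep '{"translation":[[0,0,3],[0,0,2],[0,0,0],[0,0,0]],"rotation":[[0,0,0],[0,0,0],[0,0,0],[0,0,0]],"claw":[5,5,5,5]}';python3 -m creep '{"translation":[[0,0,2],[0,0,0]],"rotation":[[0,0,0],[0,0,0]],"claw":[5,5]}'
```

```text
time: 25.2
tool_pos: [622.6, -291.4, 56.1]
tcp_rot: [179.9, 0.1, 91.3]
ft_force: [0.5, 0.0, -1.3]
finger_gap: 12.8
time: 25.6
tool_pos: [621.5, -290.9, 49.3]
tcp_rot: [-180.0, -0.0, 91.3]
ft_force: [-0.6, 0.2, -1.9]
finger_gap: 12.9
time: 25.8
tool_pos: [621.4, -290.8, 46.9]
tcp_rot: [-180.0, -0.0, 91.3]
ft_force: [-0.5, -0.4, -1.8]
finger_gap: 12.8
```

```bash
python3 -m creep '{"translation":[[0,0,2],[0,0,1],[0,0,0]],"rotation":[[0,0,0],[0,0,0],[0,0,0]],"claw":[5,5,5]}'; python3 -m creep '{"translation":[[0,0,1],[0,0,1],[0,0,0]],"rotation":[[0,0,0],[0,0,0],[0,0,0]],"claw":[5,5,5]}';python3 -m creep '{"translation":[[0,0,1],[0,0,0]],"rotation":[[0,0,0],[0,0,0]],"claw":[5,5]}'
```

```text
time: 26.1
tool_pos: [621.4, -290.7, 43.9]
tcp_rot: [-180.0, -0.0, 91.3]
ft_force: [0.2, 0.1, -2.9]
finger_gap: 12.4
time: 26.4
tool_pos: [621.5, -290.8, 42.1]
tcp_rot: [-180.0, -0.0, 91.3]
ft_force: [-0.6, 0.3, -2.6]
finger_gap: 13.0
time: 26.6
tool_pos: [621.7, -290.9, 41.4]
tcp_rot: [180.0, 0.0, 91.3]
ft_force: [-0.9, -0.1, -1.6]
finger_gap: 13.0
```

```bash
python3 -m creep '{"translation":[[0,0,1],[0,0,0]],"rotation":[[0,0,0],[0,0,0]],"claw":[5,5]}';python3 -m creep '{"translation":[[0,0,1],[0,0,0]],"rotation":[[0,0,0],[0,0,0]],"claw":[5,5]}'
```

```text
time: 26.8
tool_pos: [621.8, -291.0, 41.4]
tcp_rot: [180.0, 0.0, 91.3]
ft_force: [-3.0, 2.1, 5.2]
finger_gap: 12.9
time: 27.0
tool_pos: [621.8, -290.9, 41.4]
tcp_rot: [180.0, 0.0, 91.3]
ft_force: [-6.9, 3.8, 11.7]
finger_gap: 13.0
```

```bash
python3 -m creep '{"translation":[[0,0,-1],[0,0,0],[0,0,0],[0,0,0],[0,0,0],[0,0,-10],[0,0,-30],[0,0,-50],[0,0,-50],[0,0,0]],"rotation":[[0,0,0],[0,0,0],[0,0,0],[0,0,0],[0,0,0],[0,0,0],[0,0,0],[0,0,0],[0,0,0],[0,0,0]],"claw":[5,45,45,45,45,45,45,45,45,45]}'; python3 -m creep '{"translation":[[40,0,-20],[40,0,0],[40,0,0],[40,0,0],[0,0,0],[0,0,0]],"rotation":[[0,0,0],[0,0,0],[0,0,0],[0,0,0],[0,0,0],[0,0,0]],"claw":[45,45,45,45,45,45]}'
python3 - <<'E'
from h import *
s=grab('scene','s16');t=grab('top','t16')
crop(s,170,120,430,300,3,'s16c')
E
```

```text
time: 28.0
tool_pos: [626.1, -293.3, 192.2]
tcp_rot: [179.2, 0.5, 91.3]
ft_force: [1.2, -1.3, 2.0]
finger_gap: 45.0
time: 28.6
tool_pos: [618.4, -130.2, 201.0]
tcp_rot: [179.9, 0.0, 91.4]
ft_force: [0.9, -0.1, -0.5]
finger_gap: 45.1
```

View pics/s16c.png

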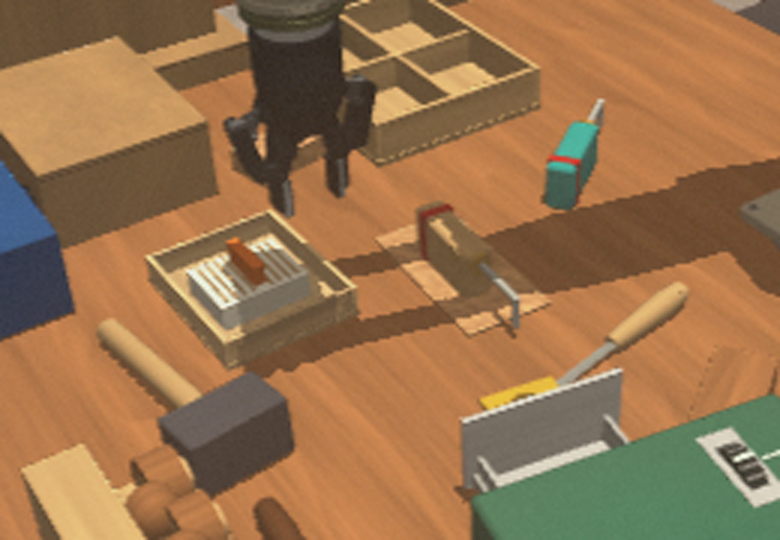

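View pics/t16.png

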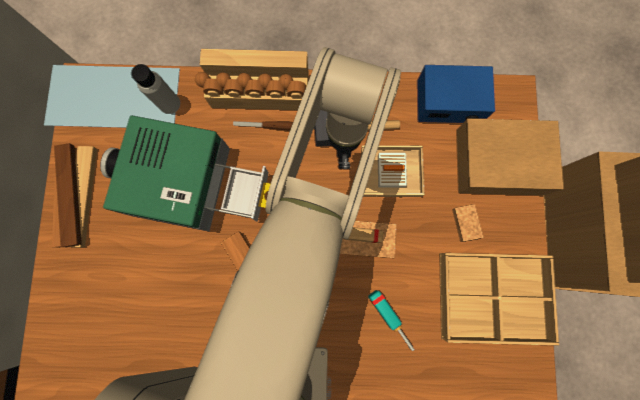

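Filter flat in the crate, hook upright on the mat, tray out, wheel rib on top, gripper clear of everything: handing in.

```bash
python3 -c "
from bench import *
print(hand_in())"
```

```text
the job is handed in; nothing more can be done
None
```

The job is done and handed in at about 28.7 s of the 72 s allowed. The hand-in returned no verdict, so the checks below are my own.

- **Wheel:** I rolled it with the closed fingertips. The first stroke brought the white rib to the top. A second stroke met about 9 N of resistance and did not move it further, which I take as the off stop. The last view still shows the rib at the top. By calibrated projection it sits at about 0.05–0.1 rad, a reading no finer than the 2 mm calibration and near the 0.12 rad limit.
- **Tray:** I drew it with the hook in the finger hole, and the force rose to about 31 N at the end stop. Before and after views put the hole about 130 mm further out. The fingers did not touch the tray while it moved.
- **Hook:** It was set down on the mat until it pressed firmly, then released. The pictures show it upright, with the handle about 6 mm from the mat's centre.
- **Filter:** I lifted it by the orange rib, lowered it until contact with the crate floor (12 N), then released it. The last picture shows it flat inside the crate.
- **Other things:** The other listed things that showed in the last views had not visibly shifted. The arm partly hides the light chisel, the offcut and the mallet in the last top view. I did not measure them.

No check failed or disagreed. The two cameras differed by up to about 7 mm on some points. I resolved this with the given sizes and averaging.

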